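# Load the griddle with squash halves, cut side down

## Task

Get the butternut squash cooking: lift the moka pot off the electric griddle and stand it in the middle of the round cork trivet, and lay every squash half from the tray on the griddle's cooking plate, inside its rim, flat on the cut side so that none of them rocks any more. When that is done, turn the griddle's dial clockwise all the way to its stop. Keep the pot upright, and leave the salt shaker and the spice jar where they are.

Things in the scene. Friction and masses are not known exactly. Their poses are not given: they have to be found in the camera images.
- griddle: Electric griddle, black, fixed, 222 x 272 mm (x, y) and 60 mm high; origin at the centre of its underside, on the worktop; x points from its front (the side with the silver dial strip, nearest the robot) to its back, z up.
- plate_mid (a point): Centre of the dark, flat, smooth cooking plate, on its surface (55 mm above the worktop); axes as the griddle's. Inside its low rim (5 mm high, 6 mm wide) the plate measures 150 mm along x and 246 mm along y.
- dial (a joint): Angle of the griddle's dial: 0 off, 1.4 at its clockwise stop (seen from above), fully on; a light friction hinge (0.03 N m) that stays where it is left.
- dial_grip (a point): The place to grip the dial: on its upright axis, 37 mm above the silver strip and 93 mm above the worktop, in the upper half of a bar 38 mm long, 14 mm wide and 32 mm high, that stands on a disc of radius 20 mm. The bar's long direction is this point's x axis, which turns with the dial.
- trivet: Round cork trivet, fixed, 124 mm across; its top is 8 mm above the worktop, flat. Origin at the centre of its underside.
- tray: Shallow aluminium oven tray, fixed, 225 mm along its x, 250 mm along its y; its floor is 3 mm and its upright lip (3 mm thick) 13 mm above the worktop. Origin at the centre of its underside. The squash halves start in it.
- moka: Aluminium moka pot, loose, 0.25 to 0.5 kg, 174 mm high with the knob of its lid; its eight-sided foot is 98 mm across. It starts on the cooking plate. Origin on the underside, 18 mm from the foot's centre towards the handle; z up; the black handle stands out in the pot's -y direction. The lid does not open.
- moka_foot (a point): Centre of the underside of the pot's foot.
- moka_handle (a point): Place to pinch the pot's black handle: in the middle of its thickness (18 mm, along the pot's x), 125 mm above the foot's underside and 76 mm out from the foot's centre. The handle's top lies 143 mm above the foot's underside; it reaches from the pot's wall to 19 mm farther out than this point.
- half_1: Hard lengthwise half of butternut neck, 0.1 to 0.2 kg, 92 mm long (x), 54 wide (y), 35 high (z): tan skin, orange cut face, square ends it can stand on. Sides straight for 8 mm beside the cut face, then a half round of radius 27. Origin: centre of the cut face; z points into the flesh (z up = cut side down). Starts in the tray, cut face up, free to rock. May be absent.
- half_2: Hard lengthwise half of butternut neck, 0.1 to 0.2 kg, 84 mm long (x), 54 wide (y), 35 high (z): tan skin, orange cut face, square ends it can stand on. Sides straight for 8 mm beside the cut face, then a half round of radius 27. Origin: centre of the cut face; z points into the flesh (z up = cut side down). Starts in the tray, cut face up, free to rock. May be absent.
- half_3: Hard lengthwise half of butternut neck, 0.1 to 0.2 kg, 88 mm long (x), 54 wide (y), 35 high (z): tan skin, orange cut face, square ends it can stand on. Sides straight for 8 mm beside the cut face, then a half round of radius 27. Origin: centre of the cut face; z points into the flesh (z up = cut side down). Starts in the tray, cut face up, free to rock. May be absent.
- salt: Salt shaker, 44 mm across, 90 mm high, origin under its centre; a bystander.
- spice: Spice jar, 41 mm across, 102 mm high, origin under its centre; a bystander.

How it is judged:
By the outcome, as a careful person would: the job done as asked, in the order asked, and still so for the second after the job is handed in, with the robot touching nothing.
Of half_1, half_2, half_3 only 2 to 3 are there at a start; the rules pass over those that are not, and their reading is None.
At some moment in a run one of half_1, half_2, half_3 may be knocked a few centimetres aside while the robot is not near it.
It also fails if it takes over 210 s, if anything falls off the work surface, if the arm or the gripper's body presses on something with over 40 N, if the wrist force passes 120 N, or if a joint passes its speed limit or range.

## Robot

A 6-joint arm with a two-finger parallel gripper is mounted at the origin on a cart in front of the work surface, level with it; the furniture and walls round the work are solid. World frame = base frame: x ahead of the robot, y to its left, z up, the work surface at z = 0. Lengths are in m, angles in rad, forces in N, time in s.
With the tool pointing down it reaches from about 0.3 to 0.85 m from the base axis. Payload 5.4 kg.
Tool frame: the origin (TCP) lies midway between the tips of the shut fingers; the grasp point (between the pads) lies 19 mm behind it; z points along the fingers, y is the line along which they close (so a half turn about z gives the same grasp; the last joint's range is limited). The gripper opens to 85 mm and grips with 20 to 120 N. Pads are 22 mm wide; open, the fingers measure 114 mm over their backs; the gripper's body (76 mm by 85 mm) begins 54 mm behind the grasp point. The pads swing forward as they close: fully open they stand 13 mm farther back than shut.
Start: joints at [1.076, 0.158, 1.597, -0, 1.386, -0.21], TCP at [0.162, 0.552, 0.231] pointing down, gripper open.
Joint ranges: [-2.91, 2.91], [-0.94, 2.29], [0.18, 2.7], [-1.29, 4.43], [0.17, 2.64], [-3, 3]. Speed limits (rad/s): [2.57, 2.57, 3.14, 3.14, 3.14, 3.14].

## Interface

Orientations are given as a unit quaternion [x, y, z, w].
In Python, from workcell import r, imaging, job gives the robot as it stands.
- The arm moves only by the tool play_rows, never from a script. Its argument "targets" is a list of rows, each a list of 2 entries, a list of its own where there are three numbers: the shift along the tool's x, y, z in mm, then the turn about the tool's z in degrees. In form: [[[dx, dy, dz], twist], ...]. A call has 1 to 10 rows; each row shifts and turns the commanded pose from where the row before left it, along the tool's axes as they then stand; what a row does not reach is not made up. A row lasts 1/10 s, in which the tool goes at most 50 mm and 8.59 degrees, less where a joint would pass 70% of its speed; a pose out of reach is approached as far as the arm can. A call with a gripper value outside its range is refused whole. "hand" is the finger opening in mm, from 0 to 85.4, set as the call begins (left out, the last holds). The fingers move at their own pace and stop on an object; "newtons" is the grip in N (left out, the last holds). Time passes only in rows, so rows that do not move let the fingers close. It gives the time, the measured TCP pose, the force, the opening and the grip force at its end, in the units of the state.
- r.get_state(): the state, without advancing time (a new reading comes with each control period).
- imaging.grab_frame(name): name is "scene" or "side" or "wrist"; returns (picture, depth): 420x560x3 uint8, red, green, blue; 420x560 float32, m along the optical axis (not along the pixel's ray), 0 where there is no reading.
- imaging.calibration(name): a dict with "mtx" (3x3 intrinsics, pixels), "R" (3x3) and "t" (3): a world point X has camera coordinates R X + t. Camera axes: x right, y down, z forward; pixel columns grow to the right and rows downward; lengths in m; the calibration is good to about 2 mm. A picture is of the moment at which its call begins: read the wrist's pose just before it. calibration takes no time and is no camera call; for the wrist camera it gives the pose at the moment of the call.
- job.close_job(): hands the job in; it is judged then, once.
The state is a dict: "time_s": time; "q": joint angles; "joint_vel": joint speeds; "joint_efforts": joint torques, N m; "position": TCP position; "tcp_rot": TCP orientation; "contact_force": force on the tool from outside, world axes, zero at the start; "moment": the same for the moment, N m; "finger_gap": opening from 0.0 (shut) to 1.0 (fully open); "finger_force": force on a finger pad.
Only numpy, scipy, OpenCV 4.12 (cv2) and the standard library are available. Lean on these libraries where they do the work, as an engineer would, in place of code of your own. Each camera call takes 0.05 s, during which the arm holds its last target. There are 200 camera calls.

## Working session

There is one attempt and no reset: what is moved stays moved. The work goes in short steps, Python scripts to look and compute and a tool call to move; the robot and the scene stay as the last step left them, time stands still between calls to the robot, and variables do not carry over. Pictures are saved under pics/ and viewed, at most 14 in all, crops included, and the job is handed in when it is done.

Besides the shell and the picture viewer there is one more tool, called after "Request:" as name(argument=value, ...) on one line, values as JSON. play_rows: Moves the arm, as the interface text tells. Its arguments: {"type":"object","properties":{"targets":{"type":"array"},"hand":{"type":"number"},"newtons":{"type":"number"}},"required":["targets"]}

```bash
mkdir -p pics; ls
cat > h.py <<'E'
import numpy as np, cv2
from workcell import r, imaging, job
def grab(n,save=None):
    c=imaging.calibration(n); p,d=imaging.grab_frame(n)
    if save: cv2.imwrite('pics/'+save,p[:,:,::-1])
    return p,d,{k:np.array(v) for k,v in c.items()}
def ray(c,u,v):
    d=c['R'].T@np.linalg.inv(c['mtx'])@np.array([u,v,1.]); o=-c['R'].T@c['t']; return o,d
def onz(c,u,v,z):
    o,d=ray(c,u,v); return o+d*(z-o[2])/d[2]
def cloud(d,c):
    h,w=d.shape; v,u=np.mgrid[:h,:w]; P=np.stack([u*d,v*d,d],-1)@np.linalg.inv(np.diag([1,1,1])@np.eye(3)).T
    K=c['mtx']; P=np.stack([(u-K[0,2])/K[0,0]*d,(v-K[1,2])/K[1,1]*d,d],-1)
    return (P-c['t'])@c['R']
E
sed -i '/linalg.inv(np.diag/s/; P=.*//' h.py
python3 - <<'E'
from h import *
a=grab('scene','s0.png');b=grab('side','d0.png')
for x in (a,b): print(x[2], (x[1]>0).mean())
print(r.get_state())
E
```

```text
pics
{'mtx': array([[396.84868065,   0.        , 275.34142047],
       [  0.        , 396.84868065, 211.51553526],
       [  0.        ,   0.        ,   1.        ]]), 'R': array([[ 0.48349833, -0.87534478, -0.00093698],
       [-0.50988605, -0.28076613, -0.81313381],
       [ 0.71150936,  0.3936266 , -0.58207605]]), 't': array([-0.25872429,  0.40267874,  0.84711202])} 0.8956164965986395
{'mtx': array([[499.5425325 ,   0.        , 275.45735297],
       [  0.        , 499.5425325 , 207.07030803],
       [  0.        ,   0.        ,   1.        ]]), 'R': array([[-0.89539375, -0.44468686, -0.02288288],
       [-0.19933104,  0.44625414, -0.87242443],
       [ 0.39816726, -0.77660211, -0.48821306]]), 't': array([0.48733298, 0.22461804, 1.56719839])} 0.8921938775510204
{'time_s': 0.1, 'q': array([ 1.07593360e+00,  1.59027770e-01,  1.59812764e+00,  3.38413507e-05,
        1.38620344e+00, -2.10085992e-01]), 'joint_vel': array([-0.00020982, -0.00272912, -0.00242944,  0.00048527,  0.0013162 ,
        0.00088211]), 'joint_efforts': array([-5.34777209e-04, -3.96989965e+01, -3.32338071e+01, -2.35481575e-04,
        4.11169414e-03,  8.87723559e-06]), 'position': array([0.16127748, 0.55134518, 0.23038122]), 'tcp_rot': array([ 1.41910747e-01,  9.89879063e-01, -8.23067191e-04, -3.20472851e-04]), 'contact_force': array([ 0.82187457, -0.43566742,  0.0320738 ]), 'moment': array([ 0.02421436,  0.0284922 , -0.00173665]), 'finger_force': 0.0, 'finger_gap': 0.9973273848674734}
```

View pics/s0.png

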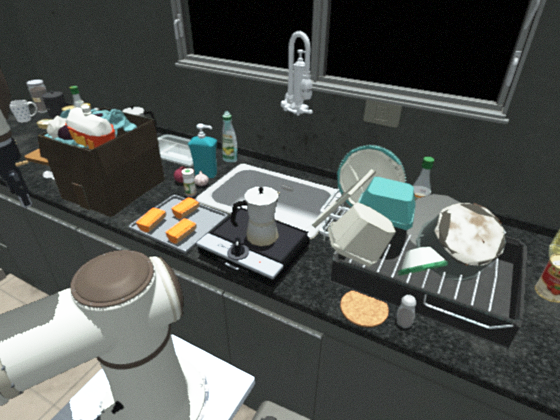

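View pics/d0.png

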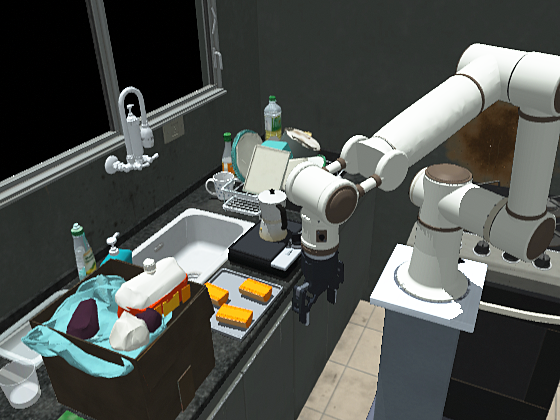

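Scene view: three orange halves at (152,219), (186,207) and (181,231), the pot at (262,215), the dial at (238,250), the trivet at (364,308), salt at (407,310) and spice at (190,182). The side view shows the same items, with the arm partly over the counter. Next I measure.

```bash
cat >> h.py <<'E'
def halves(p,c,z,amin=25):
    hsv=cv2.cvtColor(p,cv2.COLOR_RGB2HSV); m=cv2.inRange(hsv,(8,170,120),(24,255,255))
    out=[]
    for k in cv2.findContours(m,cv2.RETR_EXTERNAL,cv2.CHAIN_APPROX_NONE)[0]:
        if cv2.contourArea(k)<amin: continue
        w=np.array([onz(c,u,v,z)[:2] for u,v in k[:,0]])*1000
        (cx,cy),(a,b),t=cv2.minAreaRect(w.astype(np.float32))
        if a<b: a,b,t=b,a,t+90
        out.append((k[:,0].mean(0).round(),round(cx),round(cy),round(a),round(b),round((t+90)%180-90)))
    return out
E
python3 - <<'E'
from h import *
A={n:grab(n) for n in('scene','side')}
for n,(p,d,c) in A.items():
    print(n,*halves(p,c,.038),sep='\n ')
    W=cloud(d,c)*1000
    ok=(d>0)&(W[...,0]>150)&(W[...,0]<900)&(abs(W[...,1])<700)
    g=p.astype(int); sp=g.max(-1)-g.min(-1)
    hsv=cv2.cvtColor(p,cv2.COLOR_RGB2HSV)
    # griddle top points
    m=ok&(W[...,2]>50)&(W[...,2]<66)
    k,l,st,ce=cv2.connectedComponentsWithStats(m.astype(np.uint8))
    for i in range(1,k):
        if st[i,4]>150:
            q=W[l==i]; print('z55',st[i],cv2.minAreaRect(q[:,:2].astype(np.float32)),q[:,2].mean().round(1))
    # trivet
    m=ok&(hsv[...,0]>8)&(hsv[...,0]<20)&(W[...,2]>-5)&(W[...,2]<20)&(hsv[...,1]>90)
    k,l,st,ce=cv2.connectedComponentsWithStats(m.astype(np.uint8))
    for i in range(1,k):
        if st[i,4]>100:
            q=W[l==i]; print('cork',st[i],cv2.minAreaRect(q[:,:2].astype(np.float32)),np.median(q,0).round(1))
    # tall things
    for nm,(z0,z1) in dict(bright=(130,180),dial=(75,97)).items():
        m=ok&(W[...,2]>z0)&(W[...,2]<z1)&(W[...,1]<350)
        k,l,st,ce=cv2.connectedComponentsWithStats(m.astype(np.uint8))
        for i in range(1,k):
            if st[i,4]>12:
                q=W[l==i]; print(nm,st[i],q.min(0).round(),q.max(0).round(),np.median(q,0).round(),p[l==i].mean(0).round())
E
```

```text
scene
 (array([179., 232.]), 444, 303, 106, 54, 3)
 (array([150., 221.]), 442, 427, 112, 57, 13)
 (array([183., 209.]), 551, 373, 104, 54, 1)
 (array([ 81., 139.]), 756, 1144, 272, 49, 78)
z55 [ 83 166  80  41 326] ((543.9756469726562, 601.00439453125), (103.47673797607422, 307.3045654296875), 71.45915222167969) 58.2
z55 [ 197  207  112   71 3245] ((509.3856201171875, 61.58561706542969), (271.8797302246094, 224.60902404785156), 87.7877426147461) 57.2
z55 [503 248  17  72 195] ((682.6146850585938, -641.4801025390625), (276.205322265625, 38.08283615112305), 8.118335723876953) 58.0
z55 [331 268  76  29 344] ((496.6341552734375, -298.05841064453125), (7.349180221557617, 202.86004638671875), 0.1351798176765442) 58.0
z55 [425 302  69  25 176] ((496.2088317871094, -524.531982421875), (154.3373260498047, 7.241169452667236), 89.71240997314453) 61.9
cork [ 340  290   49   38 1239] ((449.0108947753906, -307.9747314453125), (127.3122787475586, 108.64295196533203), 88.4570541381836) [ 447.3 -312.1    9.1]
bright [337 182  15  20 145] [ 692. -155.  134.] [ 749. -103.  180.] [ 739. -129.  166.] [13
[... 2008 characters left out ...]
00. 186.]
bright [259 204  29  25 313] [450.  55. 130.] [571. 111. 180.] [508.  85. 156.] [86. 90. 89.]
dial [320 148  21   8  88] [ 533. -653.   75.] [ 633. -626.   96.] [ 585. -639.   86.] [39. 40. 40.]
dial [215 172  19  14  94] [ 837. -258.   75.] [ 899. -158.   95.] [ 872. -180.   86.] [175. 183. 185.]
dial [336 176   6   4  14] [ 447. -418.   76.] [ 469. -402.   88.] [ 457. -408.   84.] [228. 233. 232.]
dial [235 181   9   6  28] [ 778. -198.   75.] [ 822. -185.   97.] [ 802. -191.   86.] [54. 56. 56.]
dial [260 225  25  12 143] [482.  45.  75.] [571.  95.  97.] [515.  83.  86.] [127. 128. 118.]
dial [292 232  10  10  56] [417.  56.  75.] [444.  88.  97.] [428.  75.  86.] [24. 25. 26.]
```

Run:
```python
import cv2
s=cv2.imread('pics/s0.png')[150:350,110:450]; cv2.imwrite('pics/s0c.png',cv2.resize(s,None,fx=2.35,fy=2.35,interpolation=cv2.INTER_CUBIC))
```

```text
(no output)
```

View pics/s0c.png

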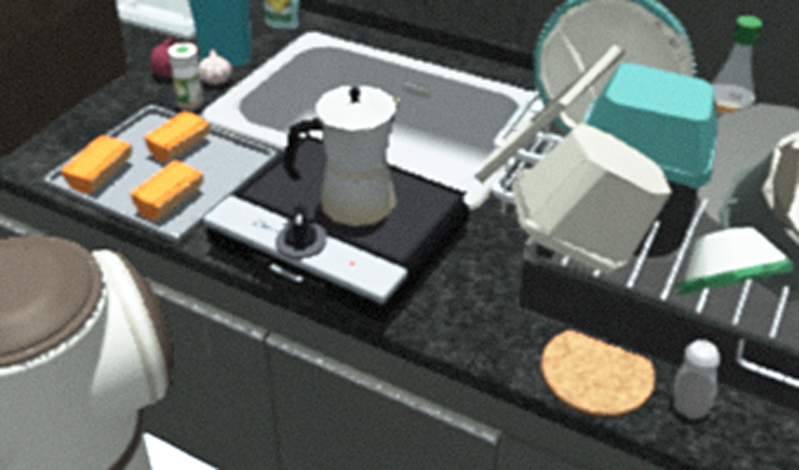

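The crop shows the pot at (355,150) with its handle to the left and slightly forward, the dial at (300,235), and salt at (695,380), just right of the trivet at (598,370). Next, the wrist view.

```bash
cat >> h.py <<'E'
from scipy.spatial.transform import Rotation as Ro
def rel(x,y,z,yaw=None):
    """shift in tool axes (mm) to world mm target x,y,z; yaw=wanted world angle deg of tool y axis (mod 180)"""
    s=r.get_state(); M=Ro.from_quat(s['tcp_rot']).as_matrix(); p=s['position']*1000
    a=np.degrees(np.arctan2(M[1,1],M[0,1])); d=M.T@(np.array([x,y,z])-p)
    print('now',p.round(1),'yaw_y',round(a,1),'q6',round(s['q'][5],2),'t',s['time_s'],'F',s['contact_force'].round(1),'gap',s['finger_gap']*85.4,s['finger_force'])
    print('d tool',d.round(1), '' if yaw is None else ('twist',(-(yaw-a)+90)%180-90))
E
python3 - <<'E'
from h import *
c=imaging.calibration('wrist');R,t=np.array(c['R']),np.array(c['t'])
print(c['mtx'],R.round(3),(-R.T@t).round(3)); rel(400,120,420,90)
E
```

```text
[[360.96682168   0.         276.53643661]
 [  0.         360.96682168 207.09677688]
 [  0.           0.           1.        ]] [[ 0.281  0.96  -0.   ]
 [ 0.918 -0.269  0.292]
 [ 0.28  -0.082 -0.956]] [0.089 0.573 0.373]
now [161.4 551.5 230.7] yaw_y 73.7 q6 -0.21 t 0.2 F [ 0.  -0.5  0.9] gap 85.5924484755614 0.0
d tool [-350.2 -347.3 -189. ] ('twist', np.float64(-16.315465552394443))
```

Request:
play_rows(targets=[[[0, 0, -50], 0], [[0, 0, -50], 0], [[0, 0, -50], 0], [[0, 0, -50], 0], [[-30, -20, 0], 0], [[-40, -30, 0], 0], [[-40, -30, 0], 0], [[-40, -30, 0], 0], [[-40, -30, 0], 0], [[-40, -25, 0], 0]])

```text
time_s: 1.2
position: [0.3366, 0.327, 0.4314]
tcp_rot: [0.142, 0.99, 0.0, 0.0]
contact_force: [1.3, 0.1, 1.3]
finger_gap: 0.996
finger_force: 0.0
```

Request:
play_rows(targets=[[[-40, -25, 0], 0], [[-40, -20, 0], 0], [[-25, -7, 0], 0], [[0, 0, 0], -8], [[0, 0, 0], -8], [[0, 0, 0], 0], [[0, 0, 0], 0]])

```text
time_s: 1.9
position: [0.422, 0.2495, 0.4312]
tcp_rot: [0.004, 1.0, -0.0, -0.0]
contact_force: [0.3, -0.5, -0.4]
finger_gap: 0.998
finger_force: 0.0
```

Run:
```python
from h import *
p,d,c=grab('wrist','w0.png'); print(*halves(p,c,.038,300),sep='\n'); rel(0,0,0)
W=cloud(d,c)*1000
for z0,z1 in((50,66),(70,98),(160,190),(192,202),(210,240)):
    m=(d>0)&(W[...,2]>z0)&(W[...,2]<z1)
    k,l,st,ce=cv2.connectedComponentsWithStats(m.astype(np.uint8))
    for i in range(1,k):
        if st[i,4]>60:
            q=W[l==i]; print(z0,st[i],cv2.minAreaRect(q[:,:2].astype(np.float32)),np.median(q,0).round(),p[l==i].mean(0).round())
```

```text
now [422.  249.6 431.2] yaw_y 89.5 q6 -1.28 t 1.95 F [-0.4 -0.   0.4] gap 85.26058447993452 0.0
d tool [ 419.9 -252.9  431.3] 
50 [   54   135   191   146 17427] ((508.91552734375, 62.433250427246094), (271.8012390136719, 222.05001831054688), 86.38845825195312) [477. 100.  55.] [122. 125. 131.]
50 [ 487  149   73  175 1239] ((563.0010986328125, 628.3192138671875), (282.2493896484375, 69.31712341308594), 1.8249104022979736) [537. 595.  58.] [38. 34. 30.]
50 [385 365  15  15  95] ((805.3963012695312, 447.1988525390625), (9.195077896118164, 31.9743709564209), 39.023170471191406) [804. 445.  57.] [35. 73. 79.]
70 [134 146  25  29 276] ((424.53936767578125, 76.5510025024414), (37.8267822265625, 14.379521369934082), 28.45305061340332) [426.  74.  83.] [50. 51. 54.]
70 [ 494  152   66  185 2454] ((561.2711791992188, 595.4256591796875), (49.66862869262695, 285.9486999511719), 82.13005065917969) [541. 595.  84.] [38. 33. 29.]
70 [106 198  34  20 152] ((492.1605224609375, 29.347078323364258), (9.279669761657715, 45.727230072021484), 24.084041595458984) [489.  35.  84.] [96. 95. 93.]
70 [148 20
[... 560 characters left out ...]
48150634766), 88.67100524902344) [489.  53. 177.] [97. 98. 99.]
160 [129 232  19  45 287] ((526.3585815429688, 84.1600112915039), (58.6355094909668, 13.052166938781738), 5.447508811950684) [516.  86. 176.] [ 99. 101. 102.]
192 [ 78 208  65  64 705] ((489.76092529296875, 78.85633850097656), (80.94315338134766, 57.50335693359375), 50.614715576171875) [485.  84. 196.] [76. 77. 78.]
192 [545 275  15  70 423] ((594.6392211914062, 582.0750122070312), (91.63495635986328, 4.708056449890137), 2.133789300918579) [603. 582. 196.] [42. 37. 31.]
210 [ 77 256  34  31 692] ((529.5858764648438, 45.87124252319336), (36.83919143676758, 36.414581298828125), 15.422266006469727) [527.  49. 212.] [167. 169. 170.]
```

View pics/w0.png

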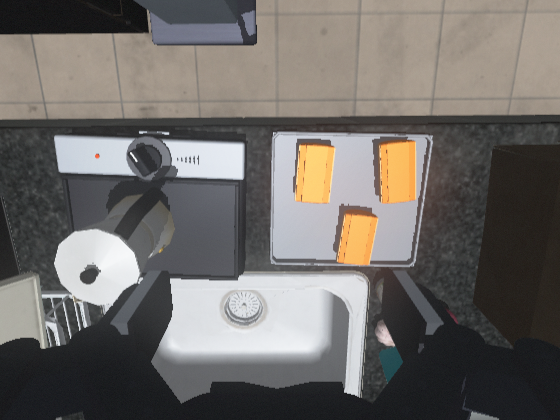

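The wrist view (up is towards the robot) shows the halves at (315,173), (397,170) and (357,237), the dial at (145,158), the pot lid at (98,265) and the black handle running to (150,205).

Run:
```python
from h import *
p,d,c=grab('wrist')
W=cloud(d,c)*1000; g=p.astype(int)
def comps(m,n,a=30):
    k,l,st,ce=cv2.connectedComponentsWithStats(m.astype(np.uint8))
    for i in range(1,k):
        if st[i,4]>a:
            q=W[l==i]; b=cv2.minAreaRect(q[:,:2].astype(np.float32)); print(n,st[i],np.round(b[0],1),np.round(b[1],1),round(b[2],1),'mean',q.mean(0).round(1),q[:,2].min().round(),q[:,2].max().round())
z=W[...,2];ok=(d>0)&(W[...,1]<500)
near=ok&(W[...,1]<180)
comps(near&(z>185)&(z<203)&(g.max(-1)<75),'handle')
comps(near&(z>205)&(z<240),'lid'); comps(near&(z>219)&(z<240),'knob',8)
comps(ok&(g[...,0]>150)&(g[...,2]<90)&(z>20)&(z<45)&(W[...,1]>150),'half',300)
comps(ok&(z>31)&(z<45)&(g[...,0]>150)&(W[...,1]>150),'halftop',300)
comps(ok&(z>8)&(z<16)&(W[...,1]>150),'lip',100)
comps(near&(z>88)&(z<98),'dialtop',10)
hsv=cv2.cvtColor(p,cv2.COLOR_RGB2HSV); print(hsv[170,315],hsv[150,400],p[170,315])
```

```text
handle [114 204  32  35 575] [478.6  85.8] [17.6 40.2] 52.8 mean [477.2  87.1 194.4] 185.0 199.0
lid [  57  235   79   68 3380] [529.7  44.8] [82.6 82.5] 39.2 mean [528.2  47.2 208.9] 205.0 229.0
knob [ 80 269  16  16 196] [530.1  46.5] [15.6 14.8] 18.1 mean [529.2  47.3 226. ] 219.0 229.0
half [380 141  35  62 660] [457.1 432.6] [90.3 50.6] 5.9 mean [452.6 434.8  37.7] 30.0 42.0
halftop [ 379  141   37   63 2168] [458.6 432.9] [93.4 54.6] 6.5 mean [456.9 432.3  38.1] 31.0 42.0
halftop [ 294  145   41   59 2069] [460.1 306.7] [54.1 89.3] 85.7 mean [458.5 306.7  38. ] 31.0 41.0
halftop [ 337  213   41   53 1693] [567.1 377.3] [54.7 85.8] 83.8 mean [565.2 376.9  37.9] 31.0 41.0
lip [ 270  132  163  136 1823] [512.4 363.4] [248.9 224.2] 88.4 mean [504.1 368.7  13.4] 8.0 16.0
dialtop [134 149  19  26 100] [427.1  72.6] [37.3  4.8] 25.5 mean [427.6  73.3  93.8] 88.0 98.0
dialtop [106 204  27  14  58] [493.9  29.1] [ 6.8 38.5] 23.5 mean [492.   34.1  93.5] 88.0 98.0
dialtop [148 209  18  44 176] [527.7  81.6] [63.7 13.9] 5.6 mean [524.4  82.4  93.1] 88.0 98.0
dialtop [ 45 313   6   4  15] [ 663.7 -103.5] [4.9 4.1] 57.9 mean [ 663.7 -103.1   92. ] 88.0 98.0
[ 20 136 254] [ 18 156 252] [254 209 119]
```

Heights check out: pot on the plate at 55, handle top 198, halves' tops 38. Before moving, I refine the trivet, salt and rack edges.

Run:
```python
from h import *
p,d,c=grab('scene')
hsv=cv2.cvtColor(p,cv2.COLOR_RGB2HSV); m=cv2.inRange(hsv,(6,80,90),(22,255,255)); m[:280]=0;m[335:]=0;m[:,:330]=0;m[:,400:]=0
k=max(cv2.findContours(m,cv2.RETR_EXTERNAL,cv2.CHAIN_APPROX_NONE)[0],key=cv2.contourArea)
w=np.array([onz(c,u,v,.008)[:2]*1000 for u,v in k[:,0]],np.float32)
print('trivet',cv2.minEnclosingCircle(w),cv2.fitEllipse(w),w.min(0),w.max(0))
W=cloud(d,c)*1000
for n,mm in dict(rack=(W[...,2]>10)&(W[...,2]<100)&(W[...,1]<-180)&(W[...,1]>-380)&(W[...,0]>400)&(W[...,0]<560)).items():
    q=W[mm&(d>0)]; 
    for z0 in range(10,100,20):
        s=q[(q[:,2]>z0)&(q[:,2]<z0+20)]; print(n,z0,len(s),np.percentile(s[:,0],[2,50]).round(),s[:,1].min(),s[:,1].max())
mm=(d>0)&(W[...,2]>12)&(W[...,2]<95)&(W[...,0]>420)&(W[...,0]<490)&(W[...,1]<-380)&(W[...,1]>-450)
q=W[mm]; print('salt',q.min(0),q.max(0),q.mean(0))
rel(469.7,92.5,280,52.5)
```

```text
trivet ((456.4299621582031, -308.94482421875), 64.26846313476562) ((450.60546875, -309.4549255371094), (110.64134979248047, 130.37118530273438), 177.42832946777344) [ 392.55386 -372.89606] [ 500.51743 -245.95538]
rack 10 714 [406. 494.] -379.5090019102106 -195.74556455950153
rack 30 368 [494. 497.] -379.785261303898 -195.94376624692782
rack 50 390 [494. 497.] -379.6387746365581 -195.79078453675348
rack 70 384 [492. 496.] -379.5574134584478 -196.57753258781838
rack 90 327 [490. 494.] -379.3387919587068 -191.53951942176667
salt [ 440.0150895  -448.71277463   12.01673005] [ 489.97674661 -392.66486004   92.58648093] [ 451.91192979 -414.35549628   57.55888558]
now [421.9 249.6 431.3] yaw_y 89.6 q6 -1.28 t 2.05 F [0.1 0.2 0.2] gap 85.24796115321332 0.0
d tool [ -48.8 -156.8  151.3] ('twist', np.float64(37.10677114000225))
```

Request:
play_rows(targets=[[[0, -30, 0], 0], [[5, -50, 0], 0], [[5, -50, 0], 0], [[5, -50, 0], 0], [[5, -50, 0], 0], [[5, -50, 0], 0], [[5, -50, 0], 0], [[5, -50, 0], 0], [[5, -50, 0], 0], [[5, -50, 0], 0]])

```text
time_s: 3.05
position: [0.374, -0.2299, 0.4316]
tcp_rot: [0.003, 1.0, -0.0, 0.0]
contact_force: [1.6, -0.5, -0.0]
finger_gap: 1.006
finger_force: 0.0
```

Request:
play_rows(targets=[[[0, -20, 0], 0], [[0, 0, 0], 0], [[0, 0, 0], 0]])

```text
time_s: 3.35
position: [0.3746, -0.2477, 0.4313]
tcp_rot: [0.003, 1.0, 0.0, -0.0]
contact_force: [-0.5, 0.3, 0.4]
finger_gap: 0.997
finger_force: 0.0
```

Run:
```python
from h import *
p,d,c=grab('wrist','w1.png'); rel(469.7,92.5,280,52.5)
hsv=cv2.cvtColor(p,cv2.COLOR_RGB2HSV); m=cv2.inRange(hsv,(6,80,60),(22,255,255))
k=max(cv2.findContours(m,cv2.RETR_EXTERNAL,cv2.CHAIN_APPROX_NONE)[0],key=cv2.contourArea)
w=np.array([onz(c,u,v,.008)[:2]*1000 for u,v in k[:,0]],np.float32)
print('trivet',k[:,0].mean(0),cv2.minEnclosingCircle(w),cv2.fitEllipse(w),w.min(0),w.max(0))
W=cloud(d,c)*1000
for z0 in range(10,110,20):
    q=W[(d>0)&(W[...,2]>z0)&(W[...,2]<z0+20)&(W[...,0]>440)&(W[...,0]<600)&(W[...,1]<-200)&(W[...,1]>-370)]
    if len(q): print(z0,len(q),np.percentile(q[:,0],[1,10,50]))
q=W[(d>0)&(W[...,2]>80)&(W[...,2]<95)&(W[...,0]<490)&(W[...,0]>400)&(abs(W[...,1]+410)<40)]; print('salt',q.min(0),q.max(0))
```

```text
now [ 374.8 -247.1  431.5] yaw_y 89.7 q6 -2.42 t 3.4 F [-0.7 -0.5  0.6] gap 85.43386587640876 0.0
d tool [-93.2 340.1 151.6] ('twist', np.float64(37.209264528777936))
trivet [239.03791469 193.85308057] ((455.3345642089844, -308.2898254394531), 62.51942443847656) ((448.763671875, -308.1249084472656), (106.07839965820312, 126.81485748291016), 179.46566772460938) [ 392.8515  -370.00885] [ 494.72714 -247.79944]
10 2159 [495.13129311 496.32383885 549.49316257]
30 465 [495.62309421 496.00299309 496.41635497]
50 740 [495.39661644 495.78728371 496.34015007]
70 454 [492.02236416 492.56631808 495.98572126]
90 1321 [491.62344035 492.42170229 497.39133892]
salt [ 447.6122442  -445.14685469   80.00982007] [ 482.78203055 -394.4150182    94.17887125]
```

View pics/w1.png

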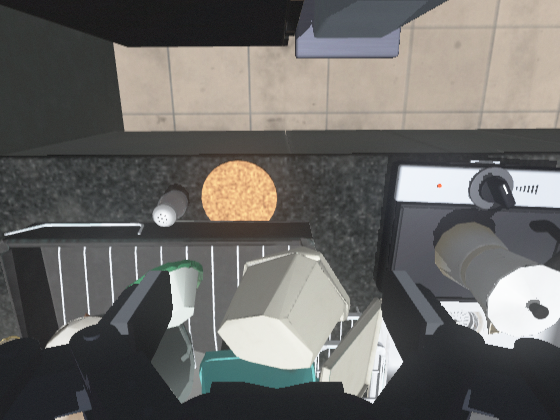

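Trivet centre is (455,-308). The dish rack face at x≈495 stands over its far edge, so the pot's orientation and clearance matter. I check the octagon's orientation from the lid.

Run:
```python
from h import *
p,d,c=grab('wrist'); W=cloud(d,c)*1000
p2=p.astype(int)
m=((d>0)&(W[...,2]>203)&(W[...,1]>-20)&(W[...,1]<120)&(W[...,0]>470)).astype(np.uint8)
k=max(cv2.findContours(m,cv2.RETR_EXTERNAL,cv2.CHAIN_APPROX_NONE)[0],key=cv2.contourArea)
cc=np.array([529.8,46.2])
print(m.sum(),k[:,0].min(0),k[:,0].max(0))
def prof(k,z):
    w=np.array([onz(c,u,v,z)[:2]*1000 for u,v in k[:,0]]); e=w-cv2.minEnclosingCircle(w.astype(np.float32))[0]
    print(cv2.minEnclosingCircle(w.astype(np.float32)))
    a=np.degrees(np.arctan2(e[:,1],e[:,0])); R=np.hypot(*e.T)
    f=np.array([[n,np.mean(R*np.exp(1j*n*np.radians(a)))/R.mean()] for n in (8,)])
    v=np.mean((R-R.mean())*np.exp(-8j*np.radians(a))); print('amp8',abs(v)*2,'corner dir mod45',-np.degrees(np.angle(v))/-8%45, R.mean())
    ap=cv2.approxPolyDP(w.astype(np.float32),3,True)[:,0]-cv2.minEnclosingCircle(w.astype(np.float32))[0]
    print([(round(float(np.degrees(np.arctan2(y,x)))),round(float(np.hypot(x,y)))) for x,y in ap])
prof(k,.205)
```

```text
4215 [486 265] [559 336]
((529.7894287109375, 43.55131912231445), 48.00099182128906)
amp8 0.32737861637642285 corner dir mod45 34.220533695628056 45.190572355663306
[(172, 48), (-159, 47), (-141, 47), (-139, 43), (-136, 48), (-95, 48), (-67, 48), (-37, 48), (-10, 47), (25, 48), (52, 48), (65, 47), (142, 48)]
```

Run:
```python
import cv2
s=cv2.imread('pics/w0.png')[170:320,40:190]; cv2.imwrite('pics/w0c.png',cv2.resize(s,None,fx=4,fy=4,interpolation=cv2.INTER_CUBIC))
```

```text
(no output)
```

View pics/w0c.png

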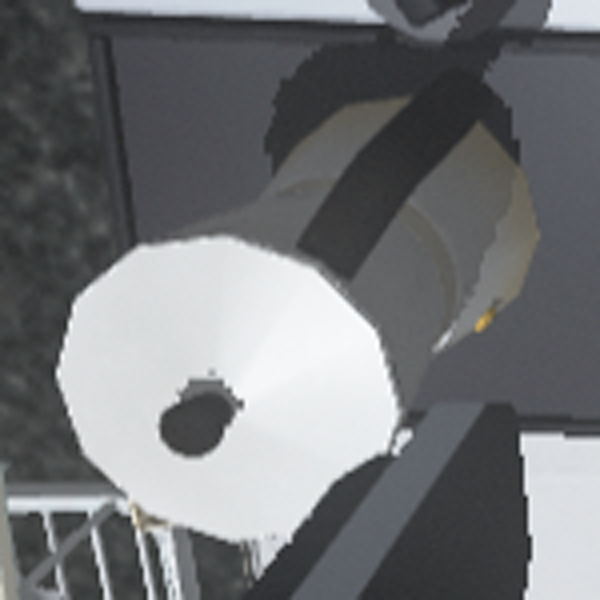

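The handle sits at a foot corner: the foot's edge runs from (480,125) to (540,237). Turning the pot by +15° therefore puts a flat towards the rack. I check what overhangs the trivet at pot height.

Run:
```python
from h import *
for n in('wrist','scene'):
    p,d,c=grab(n); W=cloud(d,c)*1000
    for z0 in range(90,260,20):
        q=W[(d>0)&(W[...,2]>z0)&(W[...,2]<z0+20)&(W[...,0]>400)&(W[...,0]<640)&(W[...,1]<-230)&(W[...,1]>-390)]
        if len(q)>5: i=q[:,0].argsort()[5]; print(n,z0,len(q),q[i].round())
rel(469.7,92.5,290,52.5)
```

```text
wrist 90 1406 [ 492. -381.   96.]
wrist 110 1081 [ 502. -237.  129.]
wrist 130 1022 [ 500. -230.  133.]
wrist 150 825 [ 504. -231.  155.]
wrist 170 2173 [ 512. -235.  173.]
wrist 190 2882 [ 523. -240.  191.]
wrist 210 1339 [ 534. -246.  211.]
scene 90 508 [ 490. -390.   99.]
scene 110 321 [ 502. -234.  121.]
scene 130 335 [ 501. -233.  131.]
scene 150 351 [ 504. -235.  151.]
scene 170 552 [ 512. -237.  176.]
scene 190 589 [ 523. -247.  195.]
scene 210 350 [ 532. -244.  213.]
scene 230 42 [ 635. -247.  237.]
now [ 374.9 -246.9  431.8] yaw_y 89.8 q6 -2.42 t 3.55 F [ 0.5 -0.2 -0.8] gap 85.5189491462162 0.0
d tool [-93.4 339.9 141.6] ('twist', np.float64(37.28273588700503))
```

Request:
play_rows(targets=[[[0, 40, 0], 0], [[-10, 50, 0], 0], [[-15, 50, 0], 0], [[-15, 50, 0], 0], [[-15, 50, 0], 0], [[-15, 50, 0], 0], [[-15, 50, 0], 0], [[-8, 0, 0], 8], [[0, 0, 0], 8], [[0, 0, 0], 8]])

```text
time_s: 4.55
position: [0.4657, 0.0815, 0.4314]
tcp_rot: [0.212, 0.977, -0.0, 0.0]
contact_force: [0.2, -1.1, -0.2]
finger_gap: 1.0
finger_force: 0.0
```

Request:
play_rows(targets=[[[0, 0, 0], 8], [[0, 0, 0], 5], [[0, 0, 50], 0], [[0, 0, 50], 0], [[0, 0, 0], 0], [[0, 0, 0], 0]])

```text
time_s: 5.15
position: [0.4657, 0.0805, 0.3322]
tcp_rot: [0.319, 0.948, -0.0, -0.0]
contact_force: [0.6, -0.4, 1.5]
finger_gap: 1.002
finger_force: 0.0
```

Run:
```python
from h import *
p,d,c=grab('wrist','w2.png'); W=cloud(d,c)*1000; g=p.astype(int)
m=(d>0)&(W[...,2]>180)&(W[...,2]<203)&(g.max(-1)<75)&(W[...,1]<150)&(W[...,0]>400)&(W[...,0]<520)
k,l,st,ce=cv2.connectedComponentsWithStats(m.astype(np.uint8))
for i in range(1,k):
    if st[i,4]>100: q=W[l==i]; print(st[i],cv2.minAreaRect(q[:,:2].astype(np.float32)),q.mean(0),q[:,2].max())
rel(469.7,92.5,162,52.5)
```

```text
[ 280  175   22   52 1045] ((477.71356201171875, 85.74683380126953), (17.28145408630371, 40.522377014160156), 52.86134719848633) [475.69892395  86.83469608 194.03862206] 199.13716674325013
now [467.3  80.2 334.9] yaw_y 52.7 q6 -1.01 t 5.2 F [-0.1  0.9  1.2] gap 85.42279715585416 0.0
d tool [  6.3  10.8 172.9] ('twist', np.float64(0.2261129369558006))
```

Request:
play_rows(targets=[[[6, 11, 0], 0], [[0, 0, 40], 0], [[0, 0, 50], 0], [[0, 0, 40], 0], [[0, 0, 40], 0], [[0, 0, 0], 0], [[0, 0, 0], 0]], hand=85, newtons=110)

```text
time_s: 5.9
position: [0.47, 0.0927, 0.1641]
tcp_rot: [0.32, 0.948, 0.001, 0.002]
contact_force: [1.0, -0.4, 1.6]
finger_gap: 0.992
finger_force: 0.0
```

Request:
play_rows(targets=[[[0, 0, 0], 0], [[0, 0, 0], 0], [[0, 0, 0], 0], [[0, 0, 0], 0], [[0, 0, 0], 0], [[0, 0, 0], 0], [[0, 0, 0], 0], [[0, 0, 0], 0]], hand=0)

```text
time_s: 6.7
position: [0.4683, 0.0924, 0.1622]
tcp_rot: [0.32, 0.947, 0.0, 0.0]
contact_force: [-1.7, 1.5, 6.5]
finger_gap: 0.191
finger_force: 107.9
```

Request:
play_rows(targets=[[[0, 0, -5], 0], [[0, 0, -10], 0], [[0, 0, -15], 0], [[0, 0, -20], 0], [[0, 0, -20], 0], [[0, 0, 0], 0], [[0, 0, 0], 0]])

```text
time_s: 7.4
position: [0.4677, 0.0923, 0.2309]
tcp_rot: [0.32, 0.947, -0.0, -0.0]
contact_force: [-0.8, -0.9, -4.3]
finger_gap: 0.184
finger_force: 107.5
```

Run:
```python
from h import *
p,d,c=grab('wrist','w3.png'); rel(373,-279,180,67.5); W=cloud(d,c)*1000
grab('scene','s1.png')
m=(d>0)&(W[...,2]>270)
k,l,st,ce=cv2.connectedComponentsWithStats(m.astype(np.uint8))
for i in range(1,k):
    if st[i,4]>100: q=W[l==i]; print(st[i],q.mean(0).round(),q.max(0).round(),p[l==i].mean(0))
```

```text
now [467.1  92.3 230.1] yaw_y 52.7 q6 -0.98 t 7.45 F [-0.6  0.2 -4.7] gap 15.551546819047411 107.51806076557841
d tool [-150.4 -352.3   50.2] ('twist', np.float64(-14.821834488078679))
[    0   299   560   121 41116] [460.  98. 299.] [501. 147. 321.] [34.15008756 35.67421442 38.91353731]
```

View pics/w3.png

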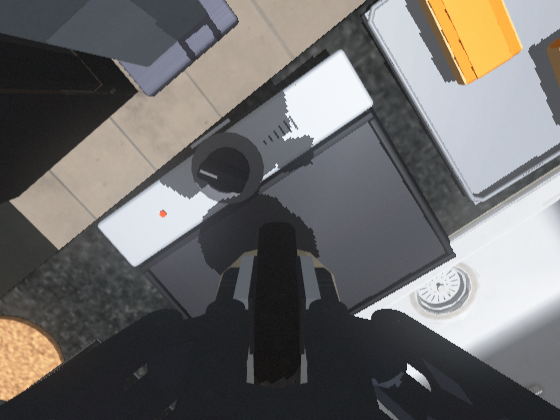

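The pot is held, with its handle at (275,300). Next I carry it to the trivet.

Request:
play_rows(targets=[[[15, -12, 0], 0], [[25, -19, 0], 0], [[25, -19, 0], 0], [[10, -8, 0], 0], [[0, 0, 0], -4], [[0, 0, 0], -5], [[0, 0, 0], -4], [[0, 0, 0], -2], [[-8, -20, 0], 0], [[-14, -33, 0], 0]])

```text
time_s: 8.5
position: [0.3723, 0.0349, 0.2299]
tcp_rot: [0.192, 0.981, 0.0, -0.001]
contact_force: [0.7, 0.3, -3.5]
finger_gap: 0.185
finger_force: 108.1
```

Request:
play_rows(targets=[[[-16, -40, 0], 0], [[-16, -40, 0], 0], [[-16, -40, 0], 0], [[-16, -40, 0], 0], [[-16, -40, 0], 0], [[-16, -35, 0], 0], [[-12, -25, 0], 0], [[-5, -10, 0], 0], [[0, 0, 0], 0], [[0, 0, 0], 0]])

```text
time_s: 9.5
position: [0.375, -0.2571, 0.2304]
tcp_rot: [0.193, 0.981, 0.001, -0.001]
contact_force: [0.2, 0.0, -4.5]
finger_gap: 0.184
finger_force: 108.2
```

Run:
```python
from h import *
rel(373,-279,135,67.5)
```

```text
now [ 375.  -257.1  230.4] yaw_y 67.7 q6 -2.05 t 9.5 F [ 0.2  0.  -4.5] gap 15.697967133732096 108.1755227164831
d tool [ -6.6 -21.1  95.4] ('twist', np.float64(0.21216346570368216))
```

Request:
play_rows(targets=[[[-6, -21, 0], 0], [[0, 0, 20], 0], [[0, 0, 25], 0], [[0, 0, 25], 0], [[0, 0, 20], 0], [[0, 0, 10], 0], [[0, 0, 0], 0], [[0, 0, 0], 0]])

```text
time_s: 10.3
position: [0.3735, -0.28, 0.1322]
tcp_rot: [0.193, 0.981, -0.0, 0.001]
contact_force: [-0.1, 0.2, -3.2]
finger_gap: 0.183
finger_force: 108.3
```

Run:
```python
from h import *
rel(373,-279,115,67.5)
p,d,c=grab('scene','s2.png')
cv2.imwrite('pics/s2c.png',cv2.resize(p[200:350,270:450,::-1],None,fx=4,fy=4,interpolation=cv2.INTER_CUBIC))
W=cloud(d,c)*1000
q=W[(d>0)&(W[...,2]>172)&(W[...,2]<205)&(abs(W[...,0]-445)<15)&(abs(W[...,1]+308)<15)]; print('knob',q[q[:,2]>q[:,2].max()-8].mean(0), q[:,2].max())
```

```text
now [ 373.5 -280.   132.2] yaw_y 67.7 q6 -2.09 t 10.3 F [-0.1  0.2 -3.2] gap 15.61812178263002 108.28405717795249
d tool [ 0.9  0.8 17.2] ('twist', np.float64(0.23218307085836898))
knob [ 443.11072074 -310.869592    198.32572877] 201.78050394107774
```

View pics/s2c.png

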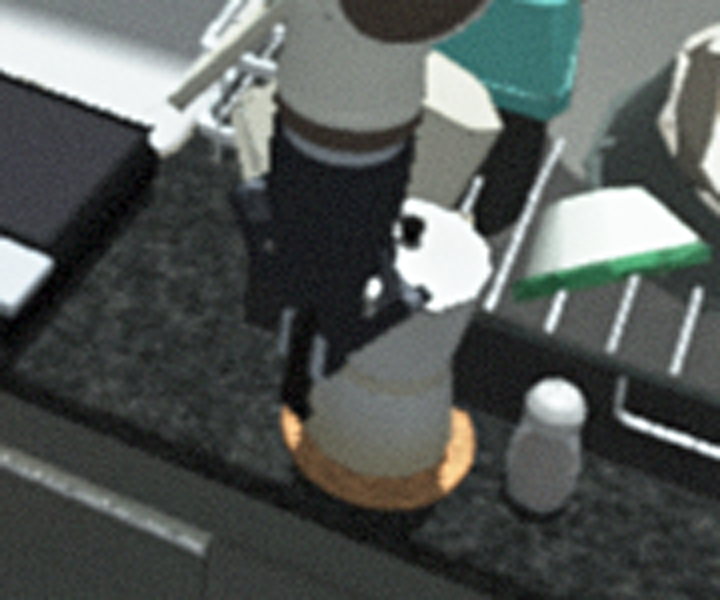

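The pot stands upright over the trivet without contact. I lower it further and ease it towards the trivet centre while watching the force.

Request:
play_rows(targets=[[[0, 0, 7], 0], [[0, 0, 5], 0], [[0, 2, 0], 0], [[-2, 1, 0], 0], [[0, 0, 0], 0], [[0, 0, 0], 0]])

```text
time_s: 10.95
position: [0.3761, -0.2783, 0.1195]
tcp_rot: [0.193, 0.981, -0.0, 0.0]
contact_force: [0.1, 0.2, -3.9]
finger_gap: 0.186
finger_force: 108.3
```

Request:
play_rows(targets=[[[-3, 1, 0], 0], [[0, 0, 0], 0], [[0, 0, 0], 0]])

```text
time_s: 11.25
position: [0.3792, -0.2784, 0.1194]
tcp_rot: [0.193, 0.981, -0.0, 0.0]
contact_force: [-0.2, 0.2, -3.8]
finger_gap: 0.186
finger_force: 108.3
```

Request:
play_rows(targets=[[[-3, 1, 0], 0], [[0, 0, 0], 0], [[0, 0, 0], 0]])

```text
time_s: 11.55
position: [0.3823, -0.2785, 0.1193]
tcp_rot: [0.193, 0.981, 0.0, -0.0]
contact_force: [-0.4, -0.4, -3.4]
finger_gap: 0.186
finger_force: 108.3
```

No contact and the pot is centred. I set it down and release.

Request:
play_rows(targets=[[[-1, 0, 2], 0], [[0, 0, 1], 0], [[0, 0, 1], 0], [[0, 0, 0], 0], [[0, 0, 0], 0]])

```text
time_s: 12.05
position: [0.3832, -0.279, 0.1155]
tcp_rot: [0.194, 0.981, -0.0, 0.0]
contact_force: [-1.5, 0.8, -0.5]
finger_gap: 0.187
finger_force: 108.8
```

Request:
play_rows(targets=[[[0, 0, 0], 0], [[0, 0, 0], 0], [[0, 0, 0], 0], [[0, 0, 0], 0], [[0, 0, 0], 0]], hand=60)

```text
time_s: 12.55
position: [0.3833, -0.2791, 0.1155]
tcp_rot: [0.194, 0.981, -0.0, 0.0]
contact_force: [-0.1, 0.3, 0.2]
finger_gap: 0.705
finger_force: 0.0
```

Request:
play_rows(targets=[[[0, 0, -10], 0], [[0, 0, -30], 0], [[0, 0, -50], 0], [[0, 0, -50], 0], [[0, 0, -50], 0], [[0, 0, -50], 0], [[10, 10, -20], 0], [[0, 50, 0], 0], [[0, 50, 0], 0], [[0, 0, 0], 0]])

```text
time_s: 13.55
position: [0.4171, -0.1688, 0.3768]
tcp_rot: [0.19, 0.982, 0.001, 0.001]
contact_force: [0.0, -0.7, 0.3]
finger_gap: 0.699
finger_force: 0.0
```

Run:
```python
from h import *
for n in('wrist','scene'):
    p,d,c=grab(n,'p_%s.png'%n); W=cloud(d,c)*1000
    q=W[(d>0)&(W[...,2]>172)&(W[...,2]<205)&(abs(W[...,0]-455)<25)&(abs(W[...,1]+308)<25)]
    if len(q): print('knob',q[q[:,2]>q[:,2].max()-8].mean(0), q[:,2].max())
    if n=='scene': print(halves(p,c,.038)[:3])
rel(460,307,200,90)
cv2.imwrite('pics/pc.png',np.hstack([cv2.imread('pics/p_wrist.png')[::1],]))
```

```text
knob [ 454.23307577 -306.64459538  179.57078473] 182.0080660034274
knob [ 452.47663198 -309.15793114  181.59485359] 186.1297865583967
[(array([179., 230.]), 448, 304, 113, 54, 3), (array([153., 220.]), 446, 410, 111, 23, 13), (array([184., 206.]), 557, 373, 114, 55, 1)]
now [ 415.8 -172.7  376. ] yaw_y 67.8 q6 -1.85 t 13.65 F [-0.1 -0.3  0.3] gap 59.96224482363151 0.0
d tool [140.3 461.  175.5] ('twist', np.float64(-22.16572549182783))
```

View pics/p_wrist.png

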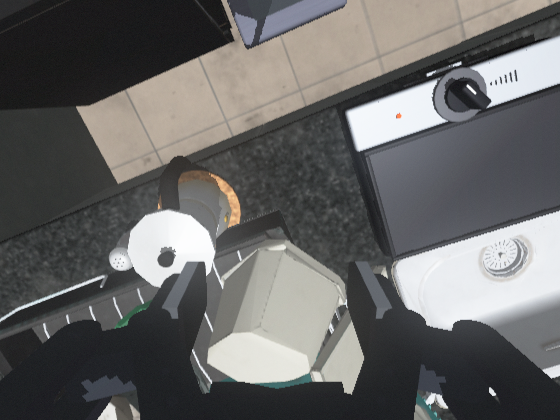

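The pot stands upright and centred on the trivet: lid at (170,245), salt untouched at (120,258), knob measured at (454,-307). Next is the first half.

Request:
play_rows(targets=[[[0, 0, 0], -6], [[0, 0, 0], -6], [[0, 0, 0], -6], [[0, 40, 0], 0], [[4, 50, 0], 0], [[4, 50, 0], 0], [[4, 50, 0], 0], [[4, 50, 0], 0], [[4, 50, 0], 0], [[4, 50, 0], 0]], hand=70, newtons=20)

```text
time_s: 14.65
position: [0.4176, 0.167, 0.3756]
tcp_rot: [0.039, 0.999, -0.0, 0.0]
contact_force: [1.0, 0.3, -0.7]
finger_gap: 0.817
finger_force: 0.0
```

Request:
play_rows(targets=[[[4, 50, 0], 0], [[4, 50, 0], 0], [[0, 20, 0], 0], [[0, 20, 50], 0], [[0, 0, 50], 0], [[0, 0, 50], 0], [[0, 0, 0], 0], [[0, 0, 0], 0]])

```text
time_s: 15.45
position: [0.4205, 0.304, 0.2296]
tcp_rot: [0.039, 0.999, -0.0, -0.0]
contact_force: [-0.1, -0.1, 0.6]
finger_gap: 0.822
finger_force: 0.0
```

```bash
cat >> h.py <<'E'
def look(z0=31,z1=45,amin=300,ylo=170):
    p,d,c=grab('wrist'); W=cloud(d,c)*1000; g=p.astype(int)
    m=(d>0)&(W[...,2]>z0)&(W[...,2]<z1)&(g[...,0]>130)&(g[...,0]-g[...,2]>50)&(W[...,1]>ylo)&(W[...,1]<520)&(W[...,0]>350)&(W[...,0]<680)
    k,l,st,ce=cv2.connectedComponentsWithStats(m.astype(np.uint8)); res=[]
    for i in range(1,k):
        if st[i,4]>amin:
            q=W[l==i]; (x,y),(a,b),t=cv2.minAreaRect(q[:,:2].astype(np.float32))
            if a<b: a,b,t=b,a,t+90
            t=(t+90)%180-90; e=np.array([np.cos(np.radians(t)),np.sin(np.radians(t))])
            print('half',st[i][:4],round(x,1),round(y,1),'LxW',round(a),round(b),'ang',round(t,1),'ztop',np.median(q[:,2]).round(1),'near end grip',(np.array([x,y])-e*(a/2-8)).round(1)); res.append((x,y,a,t))
    return p,d,c,W
E
python3 - <<'E'
from h import *
p,d,c,W=look(); rel(423,309.5,13,85.7)
m=(d>0)&(W[...,1]<190)&(W[...,1]>60)&(W[...,0]>380)&(W[...,0]<650)&(W[...,2]>50)&(W[...,2]<64)
q=W[m]; print('griddle visible',q.min(0),q.max(0))
E
```

```text
half [379 157  63  98] 458.4 432.8 LxW 93 55 ang 5.9 ztop 38.0 near end grip [419.9 428.8]
half [254 173  57  88] 459.8 306.6 LxW 90 54 ang -4.3 ztop 37.9 near end grip [423.1 309.3]
half [327 270  46  74] 566.3 372.1 LxW 87 49 ang -2.8 ztop 37.9 near end grip [531.  373.8]
now [421.9 304.7 231.9] yaw_y 85.6 q6 -1.1 t 15.5 F [-0.6  0.7  0.5] gap 70.47252787486775 0.0
d tool [  0.    4.5 218.9] ('twist', np.float64(-0.10424203505472462))
griddle visible [398.09340224  60.00925937  50.02416002] [620.21430524 189.97293925  63.99363933]
```

Request:
play_rows(targets=[[[0, 5, 45], 0], [[0, 0, 50], 0], [[0, 0, 50], 0], [[0, 0, 40], 0], [[0, 0, 30], 0], [[0, 0, 4], 0], [[0, 0, 0], 0], [[0, 0, 0], 0]])

```text
time_s: 16.3
position: [0.4235, 0.3112, 0.0134]
tcp_rot: [0.038, 0.999, 0.001, 0.003]
contact_force: [0.0, -0.8, 0.2]
finger_gap: 0.824
finger_force: 0.0
```

Request:
play_rows(targets=[[[0, 0, 0], 0], [[0, 0, 0], 0], [[0, 0, 0], 0], [[0, 0, 0], 0], [[0, 0, 0], 0], [[0, 0, 0], 0]], hand=0, newtons=20)

```text
time_s: 16.9
position: [0.4224, 0.3108, 0.0126]
tcp_rot: [0.038, 0.999, 0.001, 0.002]
contact_force: [0.7, -1.4, 7.3]
finger_gap: 0.624
finger_force: 19.8
```

Request:
play_rows(targets=[[[0, 0, -5], 0], [[0, 0, -15], 0], [[0, 0, -25], 0], [[0, 0, -40], 0], [[0, 0, -40], 0], [[0, 0, -20], 0], [[0, 0, 0], 0], [[0, 0, 0], 0]])

```text
time_s: 17.7
position: [0.4198, 0.3098, 0.1545]
tcp_rot: [0.038, 0.999, -0.0, -0.0]
contact_force: [-1.2, -0.4, -2.2]
finger_gap: 0.625
finger_force: 21.6
```

Run:
```python
from h import *
p,d,c=grab('scene'); 
p2,d2,c2=grab('wrist'); rel(0,0,0)
cv2.imwrite('pics/g1.png',np.hstack([cv2.resize(p[150:270,110:250,::-1],(490,420)),cv2.resize(p2[:,:,::-1][100:,180:400],(300,420))]))
W=cloud(d,c)*1000; q=W[(d>0)&(W[...,2]>60)&(W[...,0]>380)&(W[...,0]<560)&(abs(W[...,1]-300)<60)&(p[...,0].astype(int)-p[...,2]>60)]
print(len(q),q.min(0),q.max(0))
```

```text
now [418.8 309.4 152.8] yaw_y 85.7 q6 -1.09 t 17.8 F [ 0.2 -1.3 -0.3] gap 53.368611351423915 21.578861474990845
d tool [ 393.8 -339.7  154.8] 
241 [402.58265683 244.16819953 150.49523553] [504.7418118  336.83895983 239.38022848]
```

View pics/g1.png

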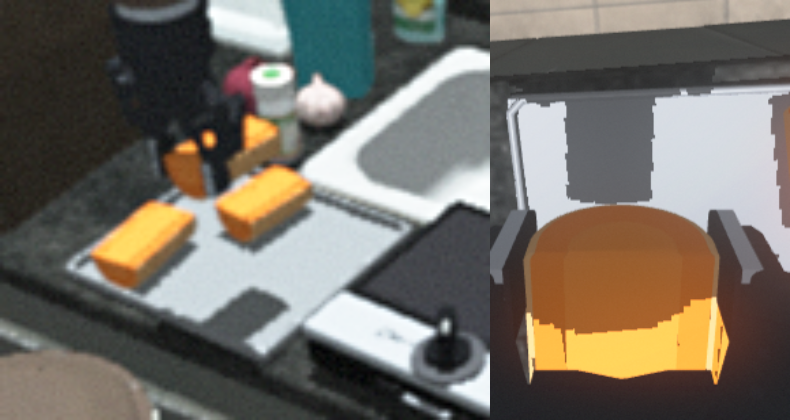

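```bash
cat >> h.py <<'E'
def pose_held():
    s=r.get_state(); T=s['position']*1000; p,d,c=grab('wrist'); W=cloud(d,c)*1000; g=p.astype(int)
    m=(d>0)&(g[...,0]-g[...,2]>40)&(W[...,2]>T[2]-75)&(np.hypot(W[...,0]-T[0],W[...,1]-T[1])<110)
    from numpy.linalg import svd
    dx=np.gradient(W,axis=1);dy=np.gradient(W,axis=0); n=np.cross(dx,dy); n/=np.linalg.norm(n,axis=-1,keepdims=True)+1e-9
    n=cv2.medianBlur(n.astype(np.float32),5); n*=np.where(n[...,2:]<0,-1,1)
    ang=np.degrees(np.arctan2(n[...,0],n[...,2]))
    h,e=np.histogram(ang[m&(abs(n[...,1])<.4)],np.arange(-90,91,6)); print('TCP',T.round(),'n',m.sum(),'normal tilt hist',{int(a):int(b) for a,b in zip(e,h) if b>30})
    for a in sorted(range(len(h)),key=lambda i:-h[i])[:2]:
        q=W[m&(ang>e[a]-4)&(ang<e[a]+10)]; print(' facet',e[a]+3,q.min(0).round(),q.max(0).round(),q.mean(0).round())
E
python3 - <<'E'
from h import *
pose_held()
E
```

```text
TCP [419. 309. 153.] n 16950 normal tilt hist {-90: 1441, -84: 274, -78: 124, -72: 148, -66: 83, -60: 78, -54: 83, -48: 83, -42: 101, -36: 128, -30: 205, -24: 443, -18: 766, -12: 1469, -6: 2526, 0: 2992, 6: 2081, 12: 766, 18: 126, 60: 70, 66: 47, 72: 52, 78: 355, 84: 1642}
 facet 3 [403. 281. 174.] [456. 336. 234.] [433. 309. 178.]
 facet -3 [410. 280. 174.] [456. 336. 227.] [433. 309. 178.]
```

The half is gripped but stayed horizontal: friction holds it and it did not pivot. I use the tray's far lip as a stop, pushing the free end's lower edge against it while raising the grip in an arc.

Request:
play_rows(targets=[[[0, 0, 0], -3], [[-15, 0, 0], 0], [[-35, -4, 0], 0], [[-35, -4, 0], 0], [[-30, -3, 0], 0], [[0, 0, 30], 0], [[0, 0, 40], 0], [[0, 0, 40], 0], [[0, 0, 22], 0], [[0, 0, 0], 0]], newtons=25)

```text
time_s: 18.85
position: [0.5301, 0.2947, 0.0168]
tcp_rot: [0.012, 1.0, -0.002, -0.006]
contact_force: [-0.1, -0.0, -1.0]
finger_gap: 0.625
finger_force: 27.3
```

Run:
```python
from h import *
rel(540,295,15,88.4); pose_held()
```

```text
now [530.1 294.7  16.8] yaw_y 88.7 q6 -1.24 t 18.85 F [-0.1 -0.  -1. ] gap 53.38729532826288 27.343050010968
d tool [-9.9  0.6  1.7] ('twist', np.float64(0.2729873530858242))
TCP [530. 295.  17.] n 30602 normal tilt hist {-90: 2670, -84: 819, -78: 361, -72: 221, -66: 183, -60: 146, -54: 168, -48: 184, -42: 239, -36: 277, -30: 460, -24: 654, -18: 1319, -12: 2554, -6: 3781, 0: 4672, 6: 3160, 12: 1256, 18: 337, 24: 42, 60: 50, 66: 147, 72: 179, 78: 950, 84: 3618}
 facet 3 [519. 267.   3.] [589. 404.  75.] [544. 324.  40.]
 facet -3 [514. 267.   3.] [588. 404. 100.] [544. 326.  40.]
```

Request:
play_rows(targets=[[[-8, 0, 2], 0], [[-4, 0, 0], 0], [[0, 0, 0], 0]])

```text
time_s: 19.2
position: [0.5383, 0.2959, 0.0195]
tcp_rot: [0.011, 1.0, -0.002, -0.01]
contact_force: [-27.4, -0.7, 9.4]
finger_gap: 0.622
finger_force: 30.0
```

Request:
play_rows(targets=[[[-4, 0, -5], 0], [[-5, 0, -9], 0], [[-4, 0, -6], 0], [[-5, 0, -6], 0], [[-6, 0, -6], 0], [[-6, 0, -5], 0], [[0, 0, 0], 0]])

```text
time_s: 19.9
position: [0.58, 0.2958, 0.0609]
tcp_rot: [0.012, 1.0, 0.001, 0.003]
contact_force: [0.9, 0.1, -0.7]
finger_gap: 0.62
finger_force: 34.0
```

Run:
```python
from h import *
rel(540,295,15,88.4); pose_held()
```

```text
now [580.  295.8  60.9] yaw_y 88.7 q6 -1.26 t 19.9 F [ 0.9  0.1 -0.7] gap 52.92493668962208 34.035491509130225
d tool [40.2 -1.8 45.6] ('twist', np.float64(0.2610722369739875))
TCP [580. 296.  61.] n 38957 normal tilt hist {-90: 448, -84: 368, -78: 889, -72: 1733, -66: 2100, -60: 1501, -54: 875, -48: 381, -42: 236, -36: 178, -30: 291, -24: 577, -18: 1347, -12: 2605, -6: 4013, 0: 3712, 6: 2584, 12: 1182, 18: 793, 24: 6266, 30: 3672, 36: 106, 54: 43, 60: 31, 66: 69, 72: 96, 78: 155, 84: 341}
 facet 27 [525. 268.  -2.] [647. 402.  94.] [600. 298.  74.]
 facet -3 [525. 268.  -2.] [639. 404.  95.] [568. 374.  39.]
```

Request:
play_rows(targets=[[[22, 0, 0], 0], [[0, 0, 10], 0], [[0, 0, 1], 0], [[-6, 0, 0], 0], [[-4, 0, 0], 0], [[0, 0, 0], 0]])

```text
time_s: 20.55
position: [0.565, 0.2956, 0.0471]
tcp_rot: [0.012, 1.0, -0.0, -0.001]
contact_force: [-4.7, -0.6, 1.5]
finger_gap: 0.626
finger_force: 34.3
```

Request:
play_rows(targets=[[[-7, 0, -4], 0], [[-6, 0, -4], 0], [[-7, 0, -3], 0], [[-7, 0, -3], 0], [[-8, 0, -2], 0], [[-8, 0, -2], 0], [[0, 0, 0], 0]])

```text
time_s: 21.25
position: [0.6087, 0.2945, 0.0656]
tcp_rot: [0.012, 1.0, -0.0, -0.0]
contact_force: [-4.5, -0.9, 4.1]
finger_gap: 0.622
finger_force: 37.1
```

Run:
```python
from h import *
rel(540,295,15,88.4); pose_held()
```

```text
now [608.7 294.5  65.6] yaw_y 88.7 q6 -1.28 t 21.25 F [-4.5 -0.9  4.1] gap 53.15243177240209 37.086159840691835
d tool [68.6 -1.1 50.7] ('twist', np.float64(0.25225271129944815))
TCP [609. 294.  66.] n 29552 normal tilt hist {-90: 50, -84: 80, -78: 70, -72: 106, -66: 213, -60: 444, -54: 817, -48: 1367, -42: 1793, -36: 1933, -30: 1861, -24: 1864, -18: 2212, -12: 2779, -6: 3443, 0: 3268, 6: 2621, 12: 1186, 18: 463, 24: 184, 30: 104, 36: 95, 42: 116, 48: 94, 54: 59}
 facet -3 [525. 268.  14.] [621. 402. 105.] [574. 361.  46.]
 facet 3 [525. 268.   2.] [621. 402. 105.] [574. 366.  43.]
```

Request:
play_rows(targets=[[[-8, 0, -1], 0], [[-8, 0, 0], 0], [[-8, 0, 1], 0], [[-6, 0, 2], 0], [[0, 0, 0], 0]])

```text
time_s: 21.8
position: [0.639, 0.294, 0.0638]
tcp_rot: [0.012, 1.0, 0.0, 0.001]
contact_force: [-1.7, -0.8, 3.6]
finger_gap: 0.619
finger_force: 39.5
```

Run:
```python
from h import *
rel(540,295,15,88.4); pose_held()
p,d,c=grab('side','sd1.png'); cv2.imwrite('pics/sd1c.png',cv2.resize(p[180:350,160:360,::-1],None,fx=3,fy=3))
```

```text
now [639.  294.   63.8] yaw_y 88.7 q6 -1.29 t 21.8 F [-1.7 -0.8  3.6] gap 52.8977119590521 39.452475677244365
d tool [99.1 -1.3 48.6] ('twist', np.float64(0.26734565140732514))
TCP [639. 294.  64.] n 27576 normal tilt hist {-90: 38, -84: 35, -72: 48, -66: 63, -60: 97, -54: 124, -48: 286, -42: 476, -36: 777, -30: 1255, -24: 1844, -18: 2692, -12: 3534, -6: 3720, 0: 3253, 6: 2288, 12: 1302, 18: 475, 24: 226, 30: 127, 36: 117, 42: 117, 48: 77, 54: 53, 60: 54, 78: 1440, 84: 83}
 facet -3 [546. 268.  24.] [635. 399. 106.] [603. 329.  72.]
 facet -9 [547. 268.  22.] [635. 399. 106.] [604. 326.  74.]
```

View pics/sd1c.png

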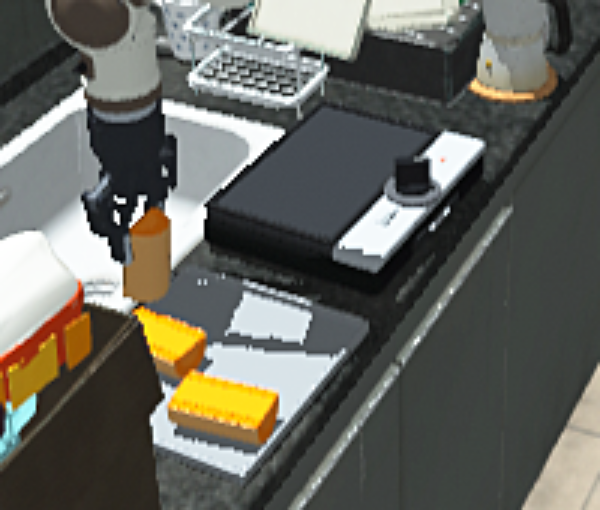

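The half hangs almost vertical at (148,255) with its skin towards the robot. I tighten, lift, and measure the plate's edges.

Request:
play_rows(targets=[[[0, 0, -5], 0], [[0, 0, -20], 0], [[0, 0, -40], 0], [[0, 0, -50], 0], [[20, 0, -20], 0], [[40, -10, 0], 0], [[40, -30, 0], 0], [[30, -30, 0], 0], [[0, 0, 0], 0], [[0, 0, 0], 0]], newtons=50)

```text
time_s: 22.9
position: [0.5061, 0.2267, 0.198]
tcp_rot: [0.012, 1.0, 0.0, 0.001]
contact_force: [0.8, -0.2, -0.9]
finger_gap: 0.623
finger_force: 53.0
```

Run:
```python
from h import *
rel(540,100,200,87); pose_held()
for n in('scene','wrist'):
    p,d,c=grab(n,'k_%s.png'%n); W=cloud(d,c)*1000; g=p.astype(int)
    a=np.radians(-3.3); X=(W[...,0]-509)*np.cos(a)+(W[...,1]-62.5)*np.sin(a); Y=-(W[...,0]-509)*np.sin(a)+(W[...,1]-62.5)*np.cos(a)
    ok=(d>0)&(W[...,2]>50)&(W[...,2]<64)&(abs(X)<125)&(abs(Y)<140)
    for x0 in range(-112,116,4):
        s=ok&(X>=x0)&(X<x0+4)&(Y>-60)&(Y<130)
        if s.sum()>10: print(n,x0,s.sum(),g[s].mean().round(),W[s][:,2].mean().round(1),end=' | ')
    print()
    q=np.stack([W[ok][:,0],W[ok][:,1]],1).astype(np.float32); print(cv2.minAreaRect(q))
```

```text
now [506.1 226.7 198. ] yaw_y 88.6 q6 -1.34 t 22.9 F [ 0.8 -0.2 -0.9] gap 53.16167146551426 52.95060832053423
d tool [ -36.9 -125.8   -2. ] ('twist', np.float64(1.6395686837447698))
TCP [506. 227. 198.] n 16231 normal tilt hist {-90: 45, -84: 45, -78: 34, -72: 51, -66: 49, -60: 91, -54: 129, -48: 263, -42: 423, -36: 769, -30: 1046, -24: 1439, -18: 1838, -12: 2063, -6: 2025, 0: 1464, 6: 741, 12: 383, 18: 146, 24: 82, 30: 71, 36: 50, 42: 98, 78: 1379, 84: 96}
 facet -9 [470. 201. 231.] [502. 254. 240.] [488. 227. 236.]
 facet -3 [470. 201. 231.] [502. 254. 240.] [488. 228. 236.]
scene -112 20 99.0 56.9 | scene -108 114 147.0 55.4 | scene -104 66 189.0 57.6 | scene -100 47 187.0 58.7 | scene -96 58 179.0 57.8 | scene -92 46 168.0 58.5 | scene -88 48 188.0 57.6 | scene -84 41 186.0 57.7 | scene -80 42 182.0 58.1 | scene -76 47 180.0 57.9 | scene -72 43 192.0 57.6 | scene -68 41 192.0 57.7 | scene -64 48 187.0 58.0 | scene -60 35 205.0 57.8 | scene -56 34 138.0 58.2 | scene -52 87 61.0 58.5 | scene -48 42 55.0 59.3 | scene -40 46 58.0 56.5 | scene -36 47 61.0 56.4 | scene -32 41 65.0 56.2
[... 1819 characters left out ...]
st 16 976 95.0 54.5 | wrist 20 955 95.0 54.5 | wrist 24 938 95.0 54.4 | wrist 28 935 94.0 54.5 | wrist 32 897 93.0 54.4 | wrist 36 877 92.0 54.5 | wrist 40 858 92.0 54.5 | wrist 44 835 91.0 54.5 | wrist 48 801 90.0 54.5 | wrist 52 746 90.0 54.4 | wrist 56 746 89.0 54.4 | wrist 60 729 88.0 54.4 | wrist 64 657 87.0 54.4 | wrist 68 649 87.0 54.4 | wrist 72 607 86.0 54.4 | wrist 76 613 85.0 54.4 | wrist 80 581 84.0 54.4 | wrist 84 581 83.0 54.4 | wrist 88 552 83.0 54.4 | wrist 92 543 82.0 54.4 | wrist 96 513 81.0 54.4 | wrist 100 497 79.0 54.4 | wrist 104 847 54.0 56.9 | wrist 108 333 90.0 59.2 | 
((512.838134765625, 89.69769287109375), (213.3389129638672, 225.28097534179688), 85.23326873779297)
```

Plate inner edges in griddle coordinates: x from -45 to +105, centre world (539.5, 60.3), yaw about -3°. The held half goes to the far slot.

Request:
play_rows(targets=[[[0, -15, 0], 2], [[1, -35, 0], 0], [[1, -40, 0], 0], [[1, -40, 0], 0], [[1, -40, 0], 0], [[2, -40, 0], 0], [[2, -27, 0], 0], [[0, -10, 40], 0], [[0, 0, 25], 0], [[0, 0, 0], 0]])

```text
time_s: 24.05
position: [0.482, -0.0195, 0.1293]
tcp_rot: [0.03, 1.0, 0.001, -0.004]
contact_force: [-0.5, 0.7, -1.8]
finger_gap: 0.616
finger_force: 53.0
```

Run:
```python
from h import *
rel(485,-20,112,87); p,d,c=grab('side'); W=cloud(d,c)*1000; g=p.astype(int)
m=(d>0)&(g[...,0]-g[...,2]>40)&(abs(W[...,1]+20)<50)&(abs(W[...,0]-485)<60)&(W[...,2]>58)&(W[...,2]<200)
q=W[m]; print('side',len(q),np.percentile(q,[2,98],axis=0).round())
```

```text
now [482.  -19.5 129.3] yaw_y 86.6 q6 -1.8 t 24.05 F [-0.5  0.7 -1.8] gap 52.60281018752072 53.022284964099526
d tool [-3.2 -0.4 17.3] ('twist', np.float64(-0.4442368100727805))
side 315 [[445. -40.  81.]
 [485.  13. 168.]]
```

Request:
play_rows(targets=[[[-4, 0, 10], 0], [[0, 0, 6], 0], [[0, 0, 3], 0], [[0, 0, 2], 0], [[0, 0, 0], 0]], newtons=30)

```text
time_s: 24.6
position: [0.4885, -0.0193, 0.1119]
tcp_rot: [0.029, 1.0, -0.0, 0.0]
contact_force: [-0.2, -0.0, -1.2]
finger_gap: 0.622
finger_force: 53.1
```

Request:
play_rows(targets=[[[-2, 0, 2], 0], [[-3, 0, 1], 0], [[-3, 0, 1], 0], [[0, 0, 0], 0], [[0, 0, 0], 0]])

```text
time_s: 25.1
position: [0.4966, -0.0199, 0.1079]
tcp_rot: [0.029, 1.0, 0.0, -0.0]
contact_force: [0.5, 0.0, 0.1]
finger_gap: 0.622
finger_force: 53.1
```

Run:
```python
from h import *
pose_held()
```

```text
TCP [497. -20. 108.] n 16803 normal tilt hist {-90: 46, -84: 40, -78: 48, -72: 59, -66: 64, -60: 90, -54: 108, -48: 248, -42: 424, -36: 648, -30: 919, -24: 1370, -18: 1717, -12: 2057, -6: 2008, 0: 1816, 6: 950, 12: 358, 18: 160, 24: 100, 30: 111, 36: 100, 42: 111, 78: 1369, 84: 110}
 facet -9 [424. -45.  56.] [493.   7. 150.] [478. -19. 145.]
 facet -3 [424. -46.  56.] [493.   7. 150.] [478. -18. 145.]
```

Request:
play_rows(targets=[[[0, 0, 2], 0], [[0, 0, 2], 0], [[-3, 0, 0], 0], [[-3, 0, 0], 0], [[0, 0, 0], 0]], hand=0, newtons=20)

```text
time_s: 25.65
position: [0.5022, -0.0203, 0.1048]
tcp_rot: [0.029, 1.0, -0.0, -0.001]
contact_force: [-4.9, 0.2, 8.6]
finger_gap: 0.622
finger_force: 54.7
```

Run:
```python
from h import *
rel(0,0,0);p,d,c=grab('side'); cv2.imwrite('pics/sd2.png',cv2.resize(p[180:300,220:340,::-1],None,fx=5,fy=5))
```

```text
now [502.2 -20.3 104.8] yaw_y 86.7 q6 -1.79 t 25.65 F [-4.9  0.2  8.6] gap 53.109091276075084 54.740391159430146
d tool [502.4  -8.6 105.7]
```

View pics/sd2.png

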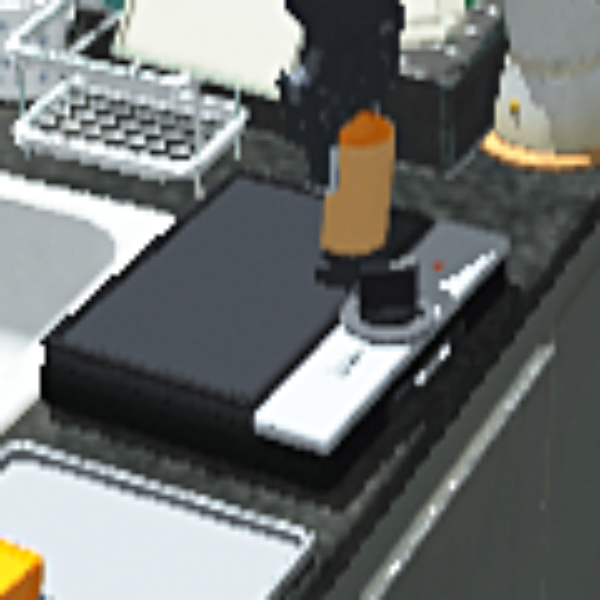

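The half stands near vertical at the front of the plate, at (360,190). I release it and then tip it backwards with the closed fingers.

Request:
play_rows(targets=[[[0, 0, 0], 0], [[0, 0, 0], 0], [[0, 0, 0], 0], [[0, 0, 0], 0], [[0, 0, -30], 0], [[0, 0, -45], 0], [[0, 0, -15], 0], [[0, 0, 0], 0]], hand=66)

```text
time_s: 26.5
position: [0.5045, -0.0208, 0.197]
tcp_rot: [0.029, 1.0, -0.001, 0.003]
contact_force: [-1.0, -0.5, 0.3]
finger_gap: 0.774
finger_force: 0.0
```

```bash
cat >> h.py <<'E'
def orange(x0,y0,rx=110,ry=45,zmin=58):
    for n in('wrist','side','scene'):
        p,d,c=grab(n); W=cloud(d,c)*1000; g=p.astype(int)
        q=W[(d>0)&(g[...,0]-g[...,2]>45)&(abs(W[...,1]-y0)<ry)&(abs(W[...,0]-x0)<rx)&(W[...,2]>zmin)&(W[...,2]<200)]
        if len(q)>20: print(n,len(q),np.percentile(q,[2,50,98],axis=0).round().tolist())
E
python3 - <<'E'
from h import *
rel(430,-20,130,87); orange(520,-20)
E
```

```text
now [504.5 -20.8 197. ] yaw_y 86.7 q6 -1.79 t 26.5 F [-1.  -0.5  0.3] gap 66.12545102449143 0.0
d tool [74.9 -3.4 66.5] ('twist', np.float64(-0.31171848203464947))
wrist 5867 [[473.0, -44.0, 71.0], [488.0, -19.0, 143.0], [506.0, 4.0, 144.0]]
side 339 [[473.0, -33.0, 59.0], [487.0, -0.0, 109.0], [510.0, 12.0, 143.0]]
scene 524 [[473.0, -48.0, 61.0], [481.0, -31.0, 117.0], [505.0, -1.0, 146.0]]
```

Request:
play_rows(targets=[[[30, -2, 0], 0], [[30, -1, 0], 0], [[10, 0, 30], 0], [[0, 0, 35], 0], [[0, 0, 0], 0], [[0, 0, 0], 0]], hand=0)

```text
time_s: 27.25
position: [0.4314, -0.0188, 0.1279]
tcp_rot: [0.029, 1.0, 0.001, -0.002]
contact_force: [1.0, 0.3, 1.0]
finger_gap: -0.003
finger_force: 0.0
```

Request:
play_rows(targets=[[[-8, 0, 0], 0], [[-7, 0, 0], 0], [[-6, 0, 0], 0], [[-6, 0, 0], 0], [[-6, 0, 0], 0], [[-6, 0, 0], 0], [[-5, 0, 0], 0], [[-4, 0, 0], 0], [[0, 0, 0], 0], [[0, 0, 0], 0]])

```text
time_s: 28.25
position: [0.4802, -0.0219, 0.1288]
tcp_rot: [0.029, 1.0, 0.0, -0.0]
contact_force: [0.4, 1.2, -0.5]
finger_gap: -0.003
finger_force: 0.0
```

Run:
```python
from h import *
rel(430,-20,130,87); orange(540,-20)
```

```text
now [480.2 -21.9 128.8] yaw_y 86.7 q6 -1.81 t 28.25 F [ 0.4  1.2 -0.5] gap -0.22168449932462267 0.0
d tool [50.3 -1.  -1.2] ('twist', np.float64(-0.31250443519380156))
wrist 4653 [[477.0, -45.0, 65.0], [487.0, -18.0, 91.0], [524.0, 4.0, 144.0]]
side 351 [[477.0, -34.0, 62.0], [498.0, -0.0, 107.0], [524.0, 12.0, 145.0]]
scene 415 [[475.0, -50.0, 66.0], [491.0, -37.0, 101.0], [518.0, -4.0, 148.0]]
```

Request:
play_rows(targets=[[[-6, 0, 0], 0], [[-5, 0, 0], 0], [[-5, 0, 0], 0], [[-5, 0, 0], 0], [[-5, 0, 0], 0], [[0, 0, 0], 0], [[0, 0, 0], 0], [[0, 0, -30], 0], [[20, 0, -50], 0], [[0, 0, 0], 0]])

```text
time_s: 29.4
position: [0.4902, -0.0231, 0.2119]
tcp_rot: [0.029, 1.0, -0.001, 0.005]
contact_force: [0.9, -0.3, -0.4]
finger_gap: -0.001
finger_force: 0.0
```

Run:
```python
from h import *
orange(540,-20); rel(420,429,200,96); look(75,100,200,-80)
```

```text
wrist 3283 [[508.0, -47.0, 61.0], [522.0, -20.0, 84.0], [552.0, 4.0, 90.0]]
side 314 [[507.0, -35.0, 59.0], [547.0, -4.0, 77.0], [595.0, 10.0, 89.0]]
scene 474 [[508.0, -52.0, 60.0], [535.0, -33.0, 83.0], [591.0, -1.0, 93.0]]
now [487.5 -22.3 205.2] yaw_y 86.7 q6 -1.81 t 29.55 F [-0.1 -0.2 -0.3] gap -0.15697620538918072 0.0
d tool [ 93.5 446.7   5.2] ('twist', np.float64(-9.319264094456898))
half [250 223  61  48] 529.1 -21.5 LxW 49 41 ang 86.1 ztop 85.2 near end grip [528.  -37.8]
```

Half 3 lies flat on its cut side: x 507–595, top at 90. Next is half 1.

Request:
play_rows(targets=[[[0, 30, 0], 0], [[10, 50, 0], 0], [[15, 50, 0], 0], [[15, 50, 0], 0], [[15, 50, 0], 0], [[15, 50, 0], 0], [[15, 50, 0], 0], [[8, 50, 0], 0], [[0, 45, 0], 0], [[0, 20, 0], 0]], hand=70)

```text
time_s: 30.6
position: [0.4217, 0.4179, 0.203]
tcp_rot: [0.027, 1.0, -0.001, -0.001]
contact_force: [0.3, -0.7, -0.7]
finger_gap: 0.818
finger_force: 0.0
```

Request:
play_rows(targets=[[[0, 0, 0], -5], [[0, 0, 0], -5], [[0, 0, 0], 0], [[0, 0, 0], 0]], newtons=22)

```text
time_s: 31.0
position: [0.423, 0.4145, 0.2039]
tcp_rot: [-0.057, 0.998, -0.001, -0.001]
contact_force: [0.2, 1.1, -1.5]
finger_gap: 0.817
finger_force: 0.0
```

Run:
```python
from h import *
look(); rel(419.9,428.8,13,95.9)
```

```text
half [262 175  62  98] 458.2 432.7 LxW 93 54 ang 6.2 ztop 37.9 near end grip [420.  428.5]
half [189 278  69  84] 567.1 377.1 LxW 86 54 ang -6.4 ztop 37.7 near end grip [532.1 381. ]
now [423.1 414.6 204.3] yaw_y 96.6 q6 -1.11 t 31.05 F [-0.5 -0.1 -0.2] gap 70.59133475864415 0.0
d tool [  1.2  14.6 191.3] ('twist', np.float64(0.6687423428917185))
```

Request:
play_rows(targets=[[[1, 14, 40], 0], [[0, 0, 50], 0], [[0, 0, 50], 0], [[0, 0, 30], 0], [[0, 0, 17], 0], [[0, 0, 4], 0], [[0, 0, 0], 0], [[0, 0, 0], 0]])

```text
time_s: 31.85
position: [0.4225, 0.4298, 0.0166]
tcp_rot: [-0.058, 0.998, 0.001, 0.002]
contact_force: [-0.5, 0.5, 0.6]
finger_gap: 0.822
finger_force: 0.0
```

Request:
play_rows(targets=[[[0, 0, 0], 0], [[0, 0, 0], 0], [[0, 0, 0], 0], [[0, 0, 0], 0], [[0, 0, 0], 0], [[0, 0, -5], 0], [[0, 0, -20], 0], [[0, 0, -40], 0], [[0, 0, -40], 0], [[0, 0, -35], 0]], hand=0, newtons=25)

```text
time_s: 32.85
position: [0.4207, 0.4287, 0.1564]
tcp_rot: [-0.058, 0.998, 0.0, 0.0]
contact_force: [-0.0, 1.1, -1.7]
finger_gap: 0.622
finger_force: 27.2
```

Request:
play_rows(targets=[[[0, 0, 0], 8], [[-20, -20, 0], 0], [[-30, -35, 0], 0], [[-30, -35, 0], 0], [[-25, -30, 0], 0], [[0, -10, 30], 0], [[0, 0, 40], 0], [[0, 0, 40], 0], [[0, 0, 0], 0]])

```text
time_s: 33.75
position: [0.5171, 0.2942, 0.0379]
tcp_rot: [0.012, 1.0, -0.002, -0.007]
contact_force: [-1.2, -0.6, -2.7]
finger_gap: 0.626
finger_force: 27.7
```

Run:
```python
from h import *
rel(530,295,16,88.5)
```

```text
now [517.1 294.2  37.9] yaw_y 88.7 q6 -1.23 t 33.75 F [-1.2 -0.6 -2.7] gap 53.47962873077767 27.716779843904078
d tool [-13.2   1.2  21.7] ('twist', np.float64(0.1547941124326968))
```

Request:
play_rows(targets=[[[-13, 0, 10], 0], [[0, 0, 10], 0], [[-6, 0, 0], 0], [[-3, 0, 0], 0], [[-4, 0, -5], 0], [[-4, 0, -6], 0], [[-4, 0, -6], 0], [[-5, 0, -5], 0], [[-6, 0, -5], 0], [[-5, 0, -5], 0]])

```text
time_s: 34.75
position: [0.5735, 0.2951, 0.0568]
tcp_rot: [0.012, 1.0, 0.0, 0.0]
contact_force: [0.4, -0.8, -2.6]
finger_gap: 0.626
finger_force: 27.4
```

```bash
cat >> h.py <<'E'
def theta():
    """tilt of held half: end-face / cut-face normal peaks near the grip"""
    s=r.get_state(); T=s['position']*1000; p,d,c=grab('wrist'); W=cloud(d,c)*1000; g=p.astype(int)
    m=(d>0)&(g[...,0]-g[...,2]>40)&(W[...,2]>T[2]+8)&(abs(W[...,1]-T[1])<24)&(abs(W[...,0]-T[0])<60)
    W=np.dstack([cv2.GaussianBlur(W[...,i].astype(np.float32),(9,9),0) for i in range(3)])
    n=np.cross(W[:,6:]-W[:,:-6],np.zeros(3)+0) if 0 else np.cross(np.roll(W,-4,1)-np.roll(W,4,1),np.roll(W,-4,0)-np.roll(W,4,0))
    n/=np.linalg.norm(n,axis=-1,keepdims=True)+1e-9; n*=np.where(n[...,2:]<0,-1,1)
    ang=np.degrees(np.arctan2(n[...,0],n[...,2]))[m]
    h,e=np.histogram(ang,np.arange(-92,93,8)); i=[k for k in np.argsort(-h)[:4] if h[k]>200]; q=W[m]
    print('TCP',T.round(1),'F',s['contact_force'].round(1),'peaks',[(int(e[k]+4),int(h[k])) for k in i],'pts',np.percentile(q,[2,98],axis=0).round().tolist())
E
python3 - <<'E'
from h import *
theta()
E
```

```text
TCP [573.5 295.1  56.8] F [ 0.4 -0.8 -2.6] peaks [(0, 6427), (-8, 913), (88, 838), (8, 719)] pts [[563.0, 272.0, 67.0], [608.0, 318.0, 87.0]]
```

Request:
play_rows(targets=[[[30, 0, 0], 0], [[15, 0, 20], 0], [[0, 0, 20], 0], [[-5, 0, 0], 0], [[-5, 0, 0], 0], [[-4, 0, 0], 0], [[0, 0, 0], 0]])

```text
time_s: 35.5
position: [0.5354, 0.2958, 0.0143]
tcp_rot: [0.011, 1.0, -0.001, -0.008]
contact_force: [-19.1, -1.0, 6.6]
finger_gap: 0.627
finger_force: 29.4
```

Run:
```python
from h import *
theta()
```

```text
TCP [535.4 295.8  14.3] F [-19.1  -1.    6.6] peaks [(0, 6222), (-8, 1253), (88, 1123), (8, 676)] pts [[525.0, 273.0, 25.0], [567.0, 319.0, 47.0]]
```

Request:
play_rows(targets=[[[-4, 0, -4], 0], [[-4, 0, -5], 0], [[-4, 0, -5], 0], [[-5, 0, -5], 0], [[0, 0, 0], 0]])

```text
time_s: 36.05
position: [0.5522, 0.2954, 0.0342]
tcp_rot: [0.011, 1.0, -0.001, -0.008]
contact_force: [-21.7, -1.1, 10.1]
finger_gap: 0.622
finger_force: 32.9
```

Run:
```python
from h import *
theta()
```

```text
TCP [552.2 295.4  34.2] F [-21.7  -1.1  10.1] peaks [(16, 7847), (-72, 1734), (-80, 1318), (8, 1035)] pts [[532.0, 273.0, 44.0], [594.0, 318.0, 64.0]]
```

Rotating and still in contact at about 16°. I continue the arc.

Request:
play_rows(targets=[[[-5, 0, -6], 0], [[-5, 0, -6], 0], [[-5, 0, -5], 0], [[-6, 0, -5], 0], [[-6, 0, -5], 0], [[0, 0, 0], 0]])

```text
time_s: 36.7
position: [0.5874, 0.2949, 0.0633]
tcp_rot: [0.012, 1.0, 0.0, 0.001]
contact_force: [0.0, 0.6, -1.7]
finger_gap: 0.621
finger_force: 33.4
```

Run:
```python
from h import *
theta()
```

```text
TCP [587.4 294.9  63.3] F [ 0.   0.6 -1.7] peaks [(40, 3509), (-48, 2838), (-56, 2557), (32, 854)] pts [[554.0, 272.0, 69.0], [604.0, 318.0, 98.0]]
```

Request:
play_rows(targets=[[[22, 0, 0], 0], [[0, 0, 7], 0], [[-6, 0, 0], 0], [[-6, 0, 0], 0], [[-6, 0, -3], 0], [[-7, 0, -3], 0], [[-7, 0, -2], 0], [[-7, 0, -2], 0], [[-7, 0, -1], 0], [[0, 0, 0], 0]])

```text
time_s: 37.75
position: [0.6105, 0.2942, 0.067]
tcp_rot: [0.012, 1.0, -0.0, -0.0]
contact_force: [-4.3, -0.1, 1.9]
finger_gap: 0.627
finger_force: 36.9
```

Run:
```python
from h import *
theta()
```

```text
TCP [610.5 294.2  67. ] F [-4.3 -0.1  1.9] peaks [(-32, 3918), (-24, 1920), (-40, 1292), (80, 759)] pts [[572.0, 271.0, 80.0], [602.0, 317.0, 108.0]]
```

θ≈58–60°. I finish the pivot, tighten and lift.

Request:
play_rows(targets=[[[-8, 0, 0], 0], [[-8, 0, 0], 0], [[-8, 0, 1], 0], [[-6, 0, 2], 0], [[0, 0, 0], 0]])

```text
time_s: 38.3
position: [0.6411, 0.2937, 0.0644]
tcp_rot: [0.012, 1.0, 0.0, 0.001]
contact_force: [-2.8, -0.8, 3.7]
finger_gap: 0.624
finger_force: 41.7
```

Request:
play_rows(targets=[[[0, 0, -5], 0], [[0, 0, -20], 0], [[0, 0, -40], 0], [[0, 0, -45], 0], [[20, 0, -30], 0], [[40, -10, 0], 0], [[40, -35, 0], 0], [[30, -35, 0], 0], [[0, -20, 0], 2], [[0, 0, 0], 0]], hand=0, newtons=50)

```text
time_s: 39.3
position: [0.5096, 0.1967, 0.2035]
tcp_rot: [0.03, 1.0, -0.0, 0.001]
contact_force: [0.5, 0.2, -1.4]
finger_gap: 0.621
finger_force: 53.3
```

Run:
```python
from h import *
theta(); rel(490,60,170,87)
```

```text
TCP [509.6 196.7 203.5] F [ 0.5  0.2 -1.4] peaks [(-8, 4960), (-16, 2601), (80, 1169), (-24, 824)] pts [[470.0, 174.0, 211.0], [508.0, 220.0, 249.0]]
now [510.4 198.  203.8] yaw_y 86.6 q6 -1.36 t 39.35 F [ 0.2 -0.4 -1.3] gap 52.69086679811538 53.26136738061905
d tool [  12.2 -138.9   33.7] ('twist', np.float64(-0.40418824687458255))
```

Request:
play_rows(targets=[[[3, -20, 0], 0], [[5, -40, 0], 0], [[5, -40, 0], 0], [[1, -30, 0], 0], [[0, -8, 20], 0], [[0, 0, 30], 0], [[0, 0, 25], 0], [[0, 0, 5], 0], [[0, 0, 0], 0]])

```text
time_s: 40.25
position: [0.4882, 0.0622, 0.1231]
tcp_rot: [0.029, 1.0, 0.0, -0.0]
contact_force: [1.0, 0.1, -1.9]
finger_gap: 0.623
finger_force: 53.4
```

Run:
```python
from h import *
rel(488,60,112,87);  orange(500,60,80,45)
```

```text
now [488.2  62.2 123.1] yaw_y 86.7 q6 -1.63 t 40.25 F [ 1.   0.1 -1.9] gap 53.23734368051477 53.40103179216385
d tool [ 0.1 -2.2 11.1] ('twist', np.float64(-0.2679219252957381))
wrist 17374 [[449.0, 39.0, 104.0], [465.0, 64.0, 164.0], [481.0, 87.0, 167.0]]
side 354 [[449.0, 42.0, 78.0], [467.0, 83.0, 129.0], [492.0, 95.0, 166.0]]
scene 493 [[450.0, 35.0, 81.0], [463.0, 51.0, 138.0], [488.0, 82.0, 171.0]]
```

Request:
play_rows(targets=[[[-4, -2, 6], 0], [[0, 0, 5], 0], [[0, 0, 3], 0], [[0, 0, 2], 0], [[-3, 0, 1], 0], [[-3, 0, 1], 0], [[-3, 0, 0], 0], [[0, 0, 0], 0]])

```text
time_s: 41.2
position: [0.501, 0.059, 0.1059]
tcp_rot: [0.029, 1.0, 0.0, -0.0]
contact_force: [-2.6, -0.7, 5.1]
finger_gap: 0.621
finger_force: 54.4
```

Run:
```python
from h import *
theta()
```

```text
TCP [501.   59.  105.9] F [-2.6 -0.7  5.1] peaks [(-8, 5102), (-16, 1691), (0, 1475), (80, 1172)] pts [[462.0, 37.0, 118.0], [499.0, 82.0, 152.0]]
```

Request:
play_rows(targets=[[[0, 0, 0], 0], [[0, 0, 0], 0], [[0, 0, 0], 0], [[0, 0, 0], 0], [[0, 0, -30], 0], [[0, 0, -45], 0], [[0, 0, -15], 0], [[0, 0, 0], 0]], hand=66)

```text
time_s: 42.05
position: [0.503, 0.0587, 0.1985]
tcp_rot: [0.029, 1.0, -0.0, 0.003]
contact_force: [-0.5, -0.5, -0.8]
finger_gap: 0.772
finger_force: 0.0
```

Run:
```python
from h import *
rel(435,60,130,87); orange(520,60)
```

```text
now [503.   58.7 198.5] yaw_y 86.7 q6 -1.64 t 42.05 F [-0.5 -0.5 -0.8] gap 65.94809190370039 0.0
d tool [68.4 -2.6 68. ] ('twist', np.float64(-0.3173326046044167))
wrist 6231 [[473.0, 36.0, 70.0], [487.0, 60.0, 146.0], [507.0, 83.0, 148.0]]
side 374 [[469.0, 45.0, 60.0], [484.0, 79.0, 112.0], [504.0, 90.0, 147.0]]
scene 526 [[473.0, 31.0, 63.0], [482.0, 47.0, 117.0], [507.0, 77.0, 150.0]]
```

Request:
play_rows(targets=[[[30, -2, 0], 0], [[30, -1, 0], 0], [[9, 0, 30], 0], [[0, 0, 37], 0], [[-8, 0, 0], 0], [[-8, 0, 0], 0], [[-6, 0, 0], 0], [[-6, 0, 0], 0], [[-6, 0, 0], 0], [[-6, 0, 0], 0]], hand=0)

```text
time_s: 43.2
position: [0.4728, 0.0576, 0.129]
tcp_rot: [0.029, 1.0, -0.0, 0.001]
contact_force: [-0.1, -0.2, -0.1]
finger_gap: 0.002
finger_force: 0.1
```

Request:
play_rows(targets=[[[-6, 0, 0], 0], [[-6, 0, 0], 0], [[-6, 0, 0], 0], [[-5, 0, 0], 0], [[-5, 0, 0], 0], [[-3, 0, 0], 0], [[0, 0, 0], 0], [[0, 0, -30], 0], [[20, 0, -50], 0], [[0, 0, 0], 0]])

```text
time_s: 44.2
position: [0.4866, 0.0568, 0.2113]
tcp_rot: [0.029, 1.0, -0.001, 0.005]
contact_force: [0.8, 0.0, 0.9]
finger_gap: -0.0
finger_force: 0.0
```

Run:
```python
from h import *
rel(532,380,200,84); orange(540,60)
```

```text
now [486.6  56.8 211.3] yaw_y 86.7 q6 -1.64 t 44.2 F [0.8 0.  0.9] gap -0.016679720606152908 0.0
d tool [-26.6 325.3  11.3] ('twist', np.float64(2.7055115367527662))
wrist 2879 [[510.0, 32.0, 60.0], [521.0, 59.0, 83.0], [549.0, 83.0, 90.0]]
side 355 [[509.0, 43.0, 59.0], [548.0, 74.0, 78.0], [600.0, 88.0, 90.0]]
scene 461 [[509.0, 27.0, 60.0], [542.0, 44.0, 83.0], [598.0, 76.0, 93.0]]
```

Half 1 is laid: x 508–600, top at 90. Next is half 2.

Request:
play_rows(targets=[[[0, 25, 0], 0], [[-4, 50, 0], 0], [[-4, 50, 0], 0], [[-4, 50, 0], 0], [[-4, 50, 0], 0], [[-4, 50, 0], 0], [[-4, 40, 0], 0], [[0, 15, 0], 3], [[0, 0, 0], 0], [[0, 0, 0], 0]], hand=70, newtons=25)

```text
time_s: 45.35
position: [0.5264, 0.3835, 0.2028]
tcp_rot: [0.054, 0.999, -0.001, -0.001]
contact_force: [0.0, -0.6, 0.2]
finger_gap: 0.819
finger_force: 0.0
```

Run:
```python
from h import *
look(); rel(532,381,15,83.6)
```

```text
half [244 184  61  90] 567.2 377.0 LxW 86 54 ang -6.2 ztop 37.8 near end grip [532.6 380.8]
now [526.6 383.1 203.3] yaw_y 83.7 q6 -1.02 t 45.4 F [ 0.7 -0.9  0.3] gap 69.96279522240549 0.0
d tool [ -5.9  -1.1 188.3] ('twist', np.float64(0.09569293669774481))
```

Request:
play_rows(targets=[[[-6, -1, 40], 0], [[0, 0, 50], 0], [[0, 0, 50], 0], [[0, 0, 30], 0], [[0, 0, 14], 0], [[0, 0, 4], 0], [[0, 0, 0], 0], [[0, 0, 0], 0]])

```text
time_s: 46.2
position: [0.5348, 0.3832, 0.0194]
tcp_rot: [0.055, 0.998, 0.001, 0.002]
contact_force: [0.8, 0.8, -0.3]
finger_gap: 0.82
finger_force: 0.0
```

Request:
play_rows(targets=[[[0, 0, 0], 0], [[0, 0, 0], 0], [[0, 0, 0], 0], [[0, 0, 0], 0], [[0, 0, 0], 0], [[0, 0, -3], 0], [[0, 0, 0], -5], [[-5, 0, 0], 0], [[0, 0, 0], 0]], hand=0)

```text
time_s: 47.1
position: [0.5385, 0.3824, 0.0198]
tcp_rot: [0.013, 1.0, 0.0, 0.0]
contact_force: [1.2, 0.7, -1.6]
finger_gap: 0.628
finger_force: 26.6
```

Request:
play_rows(targets=[[[-5, 0, 0], 0], [[-5, 0, 0], 0], [[-2, 0, 0], 0], [[0, 0, 0], 0]])

```text
time_s: 47.5
position: [0.545, 0.3822, 0.0192]
tcp_rot: [0.012, 1.0, -0.001, -0.006]
contact_force: [-17.4, -1.2, 10.9]
finger_gap: 0.624
finger_force: 27.8
```

Run:
```python
from h import *
theta()
```

```text
TCP [545.  382.2  19.2] F [-17.4  -1.2  10.9] peaks [(0, 5801), (-8, 947), (8, 907), (16, 580)] pts [[536.0, 359.0, 30.0], [582.0, 405.0, 48.0]]
```

Request:
play_rows(targets=[[[-4, 0, -4], 0], [[-4, 0, -5], 0], [[-4, 0, -5], 0], [[-5, 0, -5], 0], [[-5, 0, -5], 0], [[-5, 0, -5], 0], [[-5, 0, -4], 0], [[0, 0, 0], 0]])

```text
time_s: 48.35
position: [0.5803, 0.3808, 0.0529]
tcp_rot: [0.012, 1.0, -0.001, -0.003]
contact_force: [-8.0, -1.9, 5.1]
finger_gap: 0.622
finger_force: 28.8
```

Run:
```python
from h import *
theta()
```

```text
TCP [580.3 380.8  52.9] F [-8.  -1.9  5.1] peaks [(32, 3327), (-56, 3084), (-64, 805), (-48, 776)] pts [[553.0, 358.0, 61.0], [593.0, 404.0, 81.0]]
```

Request:
play_rows(targets=[[[-6, 0, -3], 0], [[-6, 0, -3], 0], [[-7, 0, -2], 0], [[-7, 0, -2], 0], [[-7, 0, -1], 0], [[-7, 0, 0], 0], [[0, 0, 0], 0]])

```text
time_s: 49.1
position: [0.6225, 0.3797, 0.0644]
tcp_rot: [0.012, 1.0, -0.001, -0.0]
contact_force: [-3.2, -4.0, 4.6]
finger_gap: 0.625
finger_force: 29.9
```

Run:
```python
from h import *
theta()
```

```text
TCP [622.5 379.7  64.4] F [-3.2 -4.   4.6] peaks [(-24, 4571), (-16, 1661), (-32, 1361), (80, 661)] pts [[583.0, 357.0, 73.0], [615.0, 403.0, 101.0]]
```

Run:
```python
from h import *
c={k:np.array(v) for k,v in imaging.calibration('scene').items()}
print(onz(c,190,195,0)*1000, onz(c,188,171,.102)*1000)
```

```text
[668.77472765 441.54114499   0.        ] [673.88360348 438.56261837 102.        ]
```

The spice jar stands at about (672,440), close to the fingers. I lift, shift 70 mm in -y and finish the pivot there.

Request:
play_rows(targets=[[[4, 0, -10], 0], [[4, -10, -10], 0], [[0, -30, 0], 0], [[0, -30, 0], 0], [[0, -5, 10], 0], [[0, 0, 10], 0], [[-8, 0, 0], 0], [[-8, 0, 0], 0], [[-8, 0, 1], 0], [[0, 0, 0], 0]])

```text
time_s: 50.15
position: [0.6372, 0.3062, 0.0628]
tcp_rot: [0.011, 1.0, 0.001, 0.001]
contact_force: [-1.7, 0.4, 1.5]
finger_gap: 0.625
finger_force: 30.1
```

Request:
play_rows(targets=[[[-6, 0, 1], 0], [[-4, 0, 2], 0], [[0, 0, 0], 0]])

```text
time_s: 50.45
position: [0.6473, 0.3055, 0.0603]
tcp_rot: [0.012, 1.0, 0.001, 0.001]
contact_force: [-1.7, 2.6, 4.7]
finger_gap: 0.623
finger_force: 31.2
```

Run:
```python
from h import *
theta()
```

```text
TCP [647.3 305.5  60.3] F [-1.7  2.6  4.7] peaks [(0, 3597), (-8, 3130), (88, 1369), (-16, 1089)] pts [[606.0, 283.0, 71.0], [642.0, 328.0, 101.0]]
```

Request:
play_rows(targets=[[[0, 0, -5], 0], [[0, 0, -20], 0], [[0, 0, -40], 0], [[0, 0, -45], 0], [[20, 0, -30], 0], [[40, -10, 0], 0], [[40, -40, 0], 0], [[35, -40, 0], 0], [[0, -40, 0], 2], [[0, -25, 0], 0]], hand=0, newtons=50)

```text
time_s: 51.5
position: [0.5123, 0.1575, 0.199]
tcp_rot: [0.03, 1.0, -0.001, -0.0]
contact_force: [0.8, 1.4, -1.4]
finger_gap: 0.621
finger_force: 53.2
```

Run:
```python
from h import *
theta(); rel(507,140,120,87)
```

```text
TCP [512.3 157.5 199. ] F [ 0.8  1.4 -1.4] peaks [(0, 3123), (-8, 3022), (88, 1331), (-16, 1142)] pts [[471.0, 134.0, 204.0], [512.0, 180.0, 240.0]]
now [513.  154.6 199.2] yaw_y 86.5 q6 -1.44 t 51.55 F [ 2.1 -1.5 -2.3] gap 52.817978658949016 53.21195329539478
d tool [  5.1 -14.6  79.2] ('twist', np.float64(-0.4716489225170051))
```

Request:
play_rows(targets=[[[4, -15, 0], 0], [[0, 0, 40], 0], [[0, 0, 35], 0], [[0, 0, 10], 0], [[0, 0, 3], 0], [[0, 0, 0], 0]])

```text
time_s: 52.15
position: [0.5096, 0.1453, 0.1127]
tcp_rot: [0.029, 1.0, -0.0, 0.001]
contact_force: [0.2, 0.8, -0.9]
finger_gap: 0.616
finger_force: 53.3
```

Request:
play_rows(targets=[[[0, 0, 2], 0], [[0, 0, 2], 0], [[0, 0, 1], 0], [[0, 0, 0], 0]])

```text
time_s: 52.55
position: [0.5089, 0.1452, 0.107]
tcp_rot: [0.029, 1.0, 0.0, 0.0]
contact_force: [0.3, 0.2, -1.8]
finger_gap: 0.621
finger_force: 53.3
```

Run:
```python
from h import *
theta(); orange(500,140,80,45)
```

```text
TCP [508.9 145.2 107. ] F [ 0.3  0.2 -1.8] peaks [(0, 3136), (-8, 3048), (88, 1397), (-16, 1211)] pts [[468.0, 123.0, 117.0], [504.0, 168.0, 148.0]]
wrist 17062 [[468.0, 122.0, 78.0], [483.0, 147.0, 143.0], [501.0, 170.0, 145.0]]
side 395 [[467.0, 120.0, 62.0], [483.0, 166.0, 114.0], [505.0, 178.0, 158.0]]
scene 427 [[467.0, 117.0, 65.0], [477.0, 133.0, 114.0], [498.0, 163.0, 147.0]]
```

Request:
play_rows(targets=[[[-6, -4, 0], 0], [[0, 0, 2], 0], [[0, 0, 2], 0], [[0, 0, 2], 0], [[0, 0, 1], 0], [[0, 0, 0], 0]])

```text
time_s: 53.35
position: [0.5161, 0.1407, 0.1024]
tcp_rot: [0.029, 1.0, -0.0, 0.001]
contact_force: [-2.3, -1.3, 13.0]
finger_gap: 0.621
finger_force: 55.1
```

Request:
play_rows(targets=[[[0, 0, 0], 0], [[0, 0, 0], 0], [[0, 0, 0], 0], [[0, 0, 0], 0], [[0, 0, -30], 0], [[0, 0, -45], 0], [[0, 0, -20], 0], [[0, 0, 0], 0]], hand=66)

```text
time_s: 54.15
position: [0.517, 0.1411, 0.1987]
tcp_rot: [0.029, 1.0, 0.0, 0.004]
contact_force: [0.3, 1.0, 0.3]
finger_gap: 0.771
finger_force: 0.0
```

Run:
```python
from h import *
rel(438,142,128,87); orange(520,142)
```

```text
now [517.  141.1 198.7] yaw_y 86.7 q6 -1.47 t 54.15 F [0.3 1.  0.3] gap 65.87891928966584 0.0
d tool [79.4 -3.7 70.1] ('twist', np.float64(-0.3107899750497296))
wrist 5470 [[479.0, 118.0, 72.0], [494.0, 142.0, 138.0], [512.0, 165.0, 140.0]]
side 378 [[477.0, 124.0, 61.0], [491.0, 161.0, 110.0], [512.0, 174.0, 139.0]]
scene 442 [[478.0, 113.0, 61.0], [487.0, 128.0, 110.0], [509.0, 156.0, 142.0]]
```

Request:
play_rows(targets=[[[30, -2, 0], 0], [[30, -1, 0], 0], [[15, 0, 30], 0], [[0, 0, 40], 0], [[-8, 0, 0], 0], [[-8, 0, 0], 0], [[-6, 0, 0], 0], [[-6, 0, 0], 0], [[-6, 0, 0], 0], [[-6, 0, 0], 0]], hand=0)

```text
time_s: 55.3
position: [0.4806, 0.1399, 0.1255]
tcp_rot: [0.029, 1.0, 0.0, 0.001]
contact_force: [-1.0, 0.1, 0.3]
finger_gap: 0.0
finger_force: 0.1
```

Request:
play_rows(targets=[[[-6, 0, 0], 0], [[-6, 0, 0], 0], [[-6, 0, 0], 0], [[-5, 0, 0], 0], [[-5, 0, 0], 0], [[-3, 0, 0], 0], [[0, 0, 0], 0], [[0, 0, -30], 0], [[40, 0, -50], 0], [[40, 0, -50], 0]])

```text
time_s: 56.3
position: [0.4468, 0.1416, 0.2334]
tcp_rot: [0.029, 1.0, -0.0, -0.001]
contact_force: [1.3, 0.2, 1.0]
finger_gap: 0.001
finger_force: 0.0
```

Request:
play_rows(targets=[[[20, -50, -40], 0], [[0, 0, 0], 0], [[0, 0, 0], 0]])

```text
time_s: 56.6
position: [0.4311, 0.1052, 0.2633]
tcp_rot: [0.03, 1.0, 0.0, 0.001]
contact_force: [-0.1, 0.9, -0.6]
finger_gap: 0.003
finger_force: 0.0
```

Run:
```python
from h import *
orange(540,142); p,d,c=grab('wrist','w5.png'); W=cloud(d,c)*1000; rel(424.5,76.5,200)
m=(d>0)&(W[...,2]>68)&(W[...,2]<100)&(abs(W[...,0]-424)<35)&(abs(W[...,1]-76)<35)
q=W[m]; print('dial',cv2.minAreaRect(q[:,:2].astype(np.float32)),q[:,2].max()); t=q[q[:,2]>q[:,2].max()-8]; print('top',cv2.minAreaRect(t[:,:2].astype(np.float32)),t.mean(0))
```

```text
wrist 1074 [[497.0, 98.0, 60.0], [499.0, 123.0, 80.0], [537.0, 139.0, 90.0]]
side 347 [[495.0, 102.0, 59.0], [531.0, 130.0, 79.0], [579.0, 144.0, 90.0]]
scene 242 [[495.0, 98.0, 59.0], [516.0, 111.0, 88.0], [579.0, 134.0, 93.0]]
now [430.4 105.9 261. ] yaw_y 86.7 q6 -1.55 t 56.8 F [-0.5  0.5  0. ] gap -0.042416465270963495 0.0
d tool [  4.  -29.7  61. ] 
dial ((429.04345703125, 67.00273132324219), (38.16229248046875, 37.032344818115234), 86.85187530517578) 99.99589052183826
top ((429.7062683105469, 66.83378601074219), (38.06328582763672, 14.229443550109863), 30.642953872680664) [428.21601225  67.23496036  98.47801742]
```

View pics/w5.png

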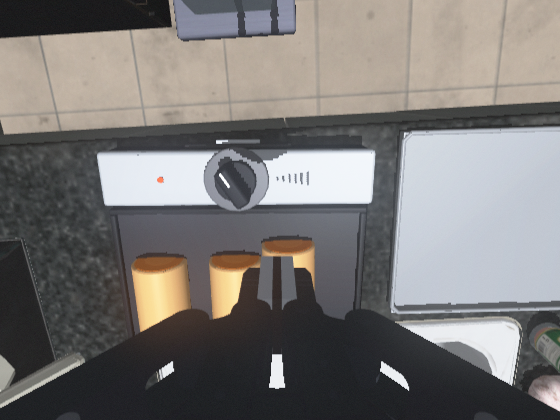

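All three halves lie flat inside the rim, with ends at (162,265), (237,262) and (287,245), tops at 90. Half 2 lies nearer half 1 than where I tipped it (knocked aside, apparently), but it is flat. The dial bar is at about 30.6°. Before the dial, I verify the halves from higher up, and turn the tool.

Request:
play_rows(targets=[[[-1, -39, 0], 0], [[0, 0, 0], -8], [[0, 0, 0], -8], [[0, 0, 0], -8], [[0, 0, 0], -8], [[0, 0, 0], -2], [[0, 0, 0], 0], [[0, 0, 0], 0]], hand=40, newtons=60)

```text
time_s: 57.6
position: [0.4295, 0.0667, 0.2618]
tcp_rot: [-0.264, 0.964, 0.0, -0.001]
contact_force: [0.3, -0.1, 0.0]
finger_gap: 0.471
finger_force: 0.0
```

Run:
```python
from h import *
p,d,c=grab('wrist'); W=cloud(d,c)*1000
m=(d>0)&(W[...,2]>70)&(abs(W[...,0]-429)<30)&(abs(W[...,1]-68)<30)&(W[...,2]<110)
t=W[m]; t=t[t[:,2]>t[:,2].max()-8]; print('top',cv2.minAreaRect(t[:,:2].astype(np.float32)),t.mean(0))
rel(429.3,67,74,120.6)
S,ds,cs=grab('scene'); Wc=cloud(ds,cs)*1000; g=S.astype(int)
m=((ds>0)&(g[...,0]-g[...,2]>45)&(Wc[...,2]>58)&(Wc[...,2]<96)&(Wc[...,0]>460)&(Wc[...,0]<630)&(Wc[...,1]>-80)&(Wc[...,1]<200)).astype(np.uint8)
k,l,st,ce=cv2.connectedComponentsWithStats(m)
for i in range(1,k):
    if st[i,4]>50: q=Wc[l==i]; print('scene half',np.percentile(q,[1,99],axis=0).round().tolist())
cv2.imwrite('pics/s9.png',cv2.resize(S[170:290,180:330,::-1],None,fx=5,fy=5,interpolation=cv2.INTER_CUBIC))
```

```text
top ((429.32305908203125, 66.75579833984375), (37.41387176513672, 13.31613826751709), 30.295448303222656) [428.76574243  66.31667571  99.27096544]
now [429.5  66.6 262. ] yaw_y 120.7 q6 -2.23 t 57.65 F [ 0.1 -1.3  0.1] gap 39.862706536891096 0.0
d tool [ -0.2   0.3 188. ] ('twist', np.float64(0.05421843830399098))
scene half [[496.0, 27.0, 59.0], [599.0, 134.0, 94.0]]
scene half [[507.0, -52.0, 58.0], [592.0, -0.0, 93.0]]
```

View pics/s9.png

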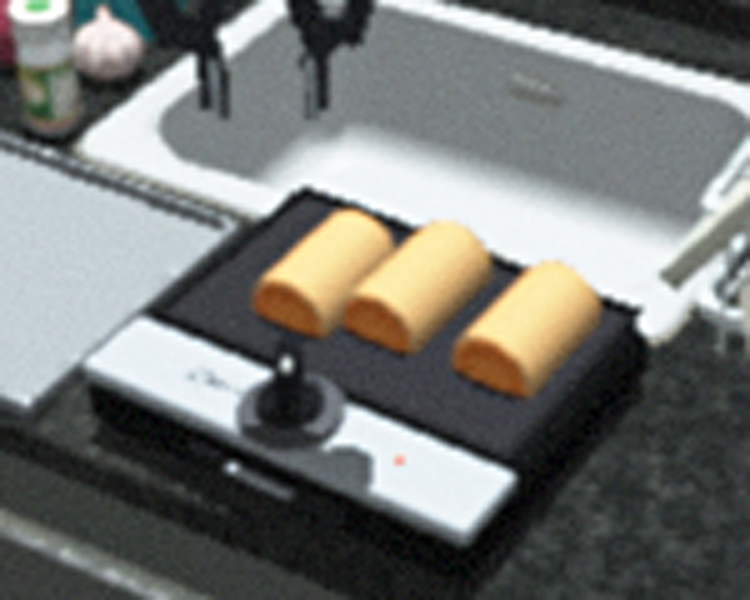

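All three halves lie flat inside the rim at (325,270), (420,285) and (530,330). Now the dial.

Request:
play_rows(targets=[[[0, 0, 45], 0], [[0, 0, 50], 0], [[0, 0, 50], 0], [[0, 0, 30], 0], [[0, 0, 11], 0], [[0, 0, 0], 0], [[0, 0, 0], 0]])

```text
time_s: 58.4
position: [0.4312, 0.0662, 0.0783]
tcp_rot: [-0.265, 0.964, -0.001, 0.001]
contact_force: [1.1, 0.5, 0.6]
finger_gap: 0.471
finger_force: 0.0
```

Request:
play_rows(targets=[[[0, 0, 0], 0], [[0, 0, 0], 0], [[0, 0, 0], 0], [[0, 0, 0], 0], [[0, 0, 0], 4], [[0, 0, 0], 6], [[0, 0, 0], 8], [[0, 0, 0], 8], [[0, 0, 0], 8], [[0, 0, 0], 8]], hand=0, newtons=40)

```text
time_s: 59.4
position: [0.4311, 0.066, 0.0786]
tcp_rot: [0.101, 0.995, -0.0, 0.002]
contact_force: [-1.8, -1.5, 6.3]
finger_gap: 0.155
finger_force: 39.4
```

Request:
play_rows(targets=[[[0, 0, 0], 8], [[0, 0, 0], 8], [[0, 0, 0], 8], [[0, 0, 0], 8], [[0, 0, 0], 5], [[0, 0, 0], 2], [[0, 0, 0], 2], [[0, 0, 0], 0], [[0, 0, 0], 0]])

```text
time_s: 60.3
position: [0.4312, 0.0653, 0.0788]
tcp_rot: [0.437, 0.899, -0.001, 0.002]
contact_force: [-2.1, -2.8, 7.3]
finger_gap: 0.157
finger_force: 107.8
```

Run:
```python
from h import *
rel(0,0,0,40.4); print(r.get_state()['moment'])
```

```text
now [431.2  65.3  78.8] yaw_y 38.2 q6 -0.79 t 60.3 F [-2.1 -2.8  7.3] gap 13.40388174383093 107.78189819364343
d tool [ 215.7 -379.3   77.8] ('twist', np.float64(-2.216786638551852))
[-0.49760506  0.37798051  2.77952775]
```

Moment of 2.8 N m, so the dial is at its stop. I ease off, release and check.

Request:
play_rows(targets=[[[0, 0, 0], -1], [[0, 0, 0], 0]])

```text
time_s: 60.5
position: [0.4312, 0.0653, 0.0788]
tcp_rot: [0.429, 0.903, -0.001, 0.002]
contact_force: [-2.3, -2.9, 6.8]
finger_gap: 0.156
finger_force: 98.1
```

Request:
play_rows(targets=[[[0, 0, 0], 0], [[0, 0, 0], 0], [[0, 0, 0], 0], [[0, 0, 0], 0], [[0, 0, -30], 0], [[0, 0, -50], 0], [[0, 0, -50], 0], [[0, 0, -50], 0], [[0, 0, 0], 0], [[0, 0, 0], 0]], hand=45)

```text
time_s: 61.5
position: [0.4304, 0.0663, 0.2578]
tcp_rot: [0.433, 0.901, 0.001, 0.001]
contact_force: [-0.3, -0.4, -0.2]
finger_gap: 0.529
finger_force: 0.0
```

Run:
```python
from h import *
p,d,c=grab('wrist'); W=cloud(d,c)*1000
m=(d>0)&(W[...,2]>70)&(abs(W[...,0]-429)<30)&(abs(W[...,1]-68)<30)&(W[...,2]<110)
t=W[m]; t=t[t[:,2]>t[:,2].max()-8]; print('top',cv2.minAreaRect(t[:,:2].astype(np.float32)),t.mean(0)); rel(0,0,0)
S,ds,cs=grab('scene','s10.png'); Wc=cloud(ds,cs)*1000
q=Wc[(ds>0)&(Wc[...,2]>172)&(Wc[...,2]<205)&(abs(Wc[...,0]-455)<25)&(abs(Wc[...,1]+308)<25)]; print('knob',q[q[:,2]>q[:,2].max()-8].mean(0))
for n,y in(('h',-20),('h',60),('h',120)): orange(540,y,110,30)
```

```text
top ((429.6778259277344, 66.52263641357422), (13.94797134399414, 38.31660079956055), 47.170616149902344) [428.84270469  67.41334329  99.11633916]
now [429.4  66.5 256. ] yaw_y 38.7 q6 -0.8 t 61.55 F [-1.1 -0.2 -0.7] gap 44.97444415857288 0.0
d tool [ 216.3 -376.6  256.3] 
knob [ 452.14166798 -309.25194366  181.15038536]
wrist 3319 [[508.0, -43.0, 60.0], [533.0, -18.0, 86.0], [586.0, 5.0, 90.0]]
side 306 [[507.0, -36.0, 59.0], [548.0, -4.0, 78.0], [595.0, 8.0, 90.0]]
scene 442 [[507.0, -49.0, 60.0], [535.0, -31.0, 84.0], [591.0, -2.0, 93.0]]
wrist 4429 [[510.0, 40.0, 61.0], [549.0, 67.0, 85.0], [599.0, 89.0, 90.0]]
side 275 [[508.0, 43.0, 62.0], [549.0, 69.0, 81.0], [600.0, 84.0, 89.0]]
scene 486 [[503.0, 30.0, 60.0], [535.0, 52.0, 83.0], [595.0, 89.0, 93.0]]
wrist 4946 [[497.0, 91.0, 64.0], [532.0, 115.0, 86.0], [578.0, 138.0, 90.0]]
side 350 [[495.0, 102.0, 59.0], [532.0, 130.0, 78.0], [578.0, 144.0, 90.0]]
scene 321 [[496.0, 90.0, 59.0], [521.0, 106.0, 87.0], [578.0, 133.0, 93.0]]
```

Bar angle now reads -43°, a turn of 73° rather than 80°, yet the tool was loaded hard. I verify the stop by regripping in line with the bar and turning gently.

Request:
play_rows(targets=[[[0, 0, 0], -8], [[0, 0, 45], 0], [[0, 0, 50], 0], [[0, 0, 50], 0], [[0, 0, 34], 0], [[0, 0, 0], 0], [[0, 0, 0], 0]])

```text
time_s: 62.75
position: [0.43, 0.0664, 0.0783]
tcp_rot: [0.369, 0.929, -0.0, -0.0]
contact_force: [0.1, 0.2, 1.2]
finger_gap: 0.519
finger_force: 0.0
```

Request:
play_rows(targets=[[[0, 0, 0], 0], [[0, 0, 0], 0], [[0, 0, 0], 0], [[0, 0, 0], 0], [[0, 0, 0], 0]], hand=0, newtons=30)

```text
time_s: 63.25
position: [0.4312, 0.0655, 0.0801]
tcp_rot: [0.369, 0.93, -0.0, 0.002]
contact_force: [-3.5, -3.0, 8.1]
finger_gap: 0.156
finger_force: 31.2
```

Request:
play_rows(targets=[[[0, 0, 0], 2], [[0, 0, 0], 0], [[0, 0, 0], 0]])

```text
time_s: 63.55
position: [0.4312, 0.0655, 0.0801]
tcp_rot: [0.384, 0.923, -0.001, 0.002]
contact_force: [-3.8, -2.8, 8.6]
finger_gap: 0.158
finger_force: 40.7
```

Run:
```python
from h import *
rel(0,0,0); print(r.get_state()['moment'])
```

```text
now [431.2  65.5  80.1] yaw_y 44.9 q6 -0.91 t 63.55 F [-3.8 -2.8  8.6] gap 13.459597292610363 40.70584416389465
d tool [ 258.2 -351.8   79. ] 
[-0.55994024  0.58614056  0.90689179]
```

Request:
play_rows(targets=[[[0, 0, 0], 2], [[0, 0, 0], 0], [[0, 0, 0], 0]])

```text
time_s: 63.85
position: [0.4315, 0.0652, 0.0802]
tcp_rot: [0.4, 0.917, -0.001, 0.002]
contact_force: [-2.6, -4.3, 6.6]
finger_gap: 0.155
finger_force: 55.5
```

Run:
```python
from h import *
rel(0,0,0); print(r.get_state()['moment'])
```

```text
now [431.5  65.2  80.2] yaw_y 42.9 q6 -0.87 t 63.85 F [-2.6 -4.3  6.6] gap 13.279457931714845 55.506465369835496
d tool [ 246.2 -360.6   78.8] 
[-0.70314453  0.39712088  0.904081  ]
```

The moment rises to 0.9 N m straight away, so this is the stop. I release, retreat and hand in.

Request:
play_rows(targets=[[[0, 0, 0], 0], [[0, 0, 0], 0], [[0, 0, 0], 0], [[0, 0, 0], 0], [[0, 0, -30], 0], [[0, 0, -50], 0], [[0, 0, -50], 0], [[0, 0, -50], 0], [[0, 0, 0], 0], [[0, 0, 0], 0]], hand=45)

```text
time_s: 64.85
position: [0.4304, 0.0664, 0.2588]
tcp_rot: [0.401, 0.916, 0.0, 0.001]
contact_force: [0.1, -0.7, -0.6]
finger_gap: 0.527
finger_force: 0.0
```

Run:
```python
from h import *
p,d,c=grab('wrist'); W=cloud(d,c)*1000
m=(d>0)&(W[...,2]>70)&(abs(W[...,0]-429)<30)&(abs(W[...,1]-68)<30)&(W[...,2]<110)
t=W[m]; t=t[t[:,2]>t[:,2].max()-8]; a=cv2.minAreaRect(t[:,:2].astype(np.float32)); print(a)
b=a[2] if a[1][0]>a[1][1] else a[2]-90
orange(540,115,110,30)
if b<-40: print(job.close_job())
```

```text
((429.4447021484375, 66.66943359375), (14.025017738342285, 38.02901077270508), 47.14458465576172)
wrist 5104 [[497.0, 88.0, 63.0], [532.0, 113.0, 86.0], [578.0, 138.0, 90.0]]
side 355 [[495.0, 101.0, 59.0], [531.0, 130.0, 78.0], [580.0, 144.0, 89.0]]
scene 392 [[496.0, 86.0, 59.0], [522.0, 102.0, 84.0], [580.0, 133.0, 93.0]]
the job is handed in; nothing more can be done
None
```

I handed the job in at about 65 s: the moka pot stands upright in the middle of the trivet, all three squash halves lie cut side down inside the plate's rim, and the dial is at its clockwise stop (it resists further turning, though it turned 73° rather than the expected 80°).

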